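# Gauge and clamp a batch of profile rails

## Task

Get the loose profile rails ready for machining in the gang clamp: flip its stop bar down, lay every rail on the bench into a lane of its own, flat and with its far end touching the stop bar, and leave the stop down while you turn the wing knob clockwise until the needle of the sprung comb stands at the set mark on the scale. Then flip the stop bar back up, past upright, so that it stays up, leaving the rails clamped where they were gauged, the needle still at the mark, and the other things on the bench where they are.

Things in the scene. Friction and masses are not known exactly. Their poses are not given: they have to be found in the camera images.
- fixture: Gang clamp, bolted down. Origin on the bench under the middle of its aluminium bed; x along the four lanes towards the flip stop (away from the robot), y to the left across the lanes, z up. Lane floor (point lane_..) 12 mm above the bench, x -62..62 mm, 228 mm wide. The comb's spine crosses the near end at x -83..-67, 30 mm high; hinge lugs at x 105, y +-109, 40 mm high.
- flip_stop (a joint): Angle of the flip stop in rad: 0 = down, arms level, cross bar (14 mm thick) over the far end of the lanes, its near face at fixture x = 50 mm; 1.9 = fully up, leaning back past upright, where it rests. It grows as the bar rises; past upright either way it falls on by itself. Nearly free hinge.
- stop_grip (a point): Middle of the stop's grip: a free round rod 12 mm thick, 50 mm long, lying along fixture y, beyond the right-hand (-y) arm (fixture y = -153 mm), 48 mm from the hinge line. 30 mm above the bench when down, about 75 mm when up; only the bench is beneath. Pinched from above, it can turn between the fingers.
- stop_hinge (a point): Middle of the stop's hinge line, which is parallel to fixture y, 30 mm above the bench, at fixture x = 105 mm; its axes are the fixture's. The bar swings from the robot's side (down) over the top to the far side (up).
- knob (a joint): Angle of the wing knob, rad, 0 to 4.4, growing clockwise seen from above (tightening); starts at 0 to 0.3. Each rad moves the rack, with scale and comb, 7 mm to fixture +y. All rails are pressed home near 1.5; the needle reaches the mark between 2.0 and 3.1. It stays where left (friction 0.11 N m, spring 1200 N/m) and turns back.
- knob_grip (a point): Middle of the knob's wing on its upright axis, 58 mm above the bench, at the left front corner of the clamp. Wing 52 mm long (this point's x, turns with the knob), 14 mm thick (y), 24 mm high (46 to 70 mm above the bench), on a 52 mm disc (38 to 46 mm) on a grey housing.
- pointer (a point): Tip of the dark needle of the sprung comb, over the white scale plate in front of the spine. Slack, it stands to the fixture's +y of the mark; once the rails are pressed home the spring gives and the needle moves along the scale to -y (relative to the scale).
- mark (a point): Tip of the small dark set mark that points at the needle from the near side of the white scale plate; set 6 to 10 mm to the -y side of the slack needle, otherwise each time; do not move it. It travels with the scale; its axes are the fixture's. The needle is at the mark when both tips have the same fixture y (within 2 mm).
- lane_1 (a point): Lane 1 from the right: point on its floor, 12 mm above the bench, under the middle of a rail that touches the lowered stop, midway across the open lane (34 mm wide; 32 with the knob at 0.3). Axes as the fixture's. Left (+y) a fixed rib, right a comb tooth, 10 and 8 mm wide, 8 to 9 mm above the floor. A clamped rail lies 5 mm to +y of this.
- lane_2 (a point): Lane 2 from the right: point on its floor, 12 mm above the bench, under the middle of a rail that touches the lowered stop, midway across the open lane (34 mm wide; 32 with the knob at 0.3). Axes as the fixture's. Left (+y) a fixed rib, right a comb tooth, 10 and 8 mm wide, 8 to 9 mm above the floor. A clamped rail lies 5 mm to +y of this.
- lane_3 (a point): Lane 3 from the right: point on its floor, 12 mm above the bench, under the middle of a rail that touches the lowered stop, midway across the open lane (34 mm wide; 32 with the knob at 0.3). Axes as the fixture's. Left (+y) a fixed rib, right a comb tooth, 10 and 8 mm wide, 8 to 9 mm above the floor. A clamped rail lies 5 mm to +y of this.
- lane_4 (a point): Lane 4 from the right: point on its floor, 12 mm above the bench, under the middle of a rail that touches the lowered stop, midway across the open lane (34 mm wide; 32 with the knob at 0.3). Axes as the fixture's. Left (+y) a fixed rib, right a comb tooth, 10 and 8 mm wide, 8 to 9 mm above the floor. A clamped rail lies 5 mm to +y of this.
- rail_1: A loose length of slotted aluminium profile, 24 mm square, 100 mm long (its x), 0.08 kg; origin at its centre, 12 mm above what it lies on. All four long sides and both ends are alike, so any side may be down. None if this one is absent today (or, for a moment, while held).
- rail_2: A loose length of slotted aluminium profile, 24 mm square, 100 mm long (its x), 0.08 kg; origin at its centre, 12 mm above what it lies on. All four long sides and both ends are alike, so any side may be down. None if this one is absent today (or, for a moment, while held).
- rail_3: A loose length of slotted aluminium profile, 24 mm square, 100 mm long (its x), 0.08 kg; origin at its centre, 12 mm above what it lies on. All four long sides and both ends are alike, so any side may be down. None if this one is absent today (or, for a moment, while held).
- rail_4: A loose length of slotted aluminium profile, 24 mm square, 100 mm long (its x), 0.08 kg; origin at its centre, 12 mm above what it lies on. All four long sides and both ends are alike, so any side may be down. None if this one is absent today (or, for a moment, while held).
- marker_2: Marker pen, white with a blue cap, 12x120x12 mm, lying, a bystander.
- optic_box: Clear flat optics box, 63x64x18 mm, a bystander.
- solder_spool: Spool of solder, 56x62x39 mm, a bystander.
- tape_roll: Roll of amber tape, 92x92x19 mm, a bystander.

How it is judged:
By the outcome, as a careful person would: the job done as asked, in the order asked, and still so for the second after the job is handed in, with the robot touching nothing.
Of rail_1, rail_2, rail_3, rail_4 only 3 to 4 are there at a start; the rules pass over those that are not, and their reading is None.
At some moment in a run one of rail_1, rail_2, rail_3, rail_4 may be knocked a few centimetres aside while the robot is not near it.
Once in a run the grip may slacken for a moment while it holds something.
It also fails if it takes over 208 s, if anything falls off the work surface, if the arm or the gripper's body presses on something with over 40 N, if the wrist force passes 120 N, or if a joint passes its speed limit or range.

## Robot

A 6-joint arm with a two-finger parallel gripper is mounted at the origin on a cart in front of the work surface, level with it; the furniture and walls round the work are solid. World frame = base frame: x ahead of the robot, y to its left, z up, the work surface at z = 0. Lengths are in mm, angles in degrees, forces in N, time in s.
With the tool pointing down it reaches from about 350 to 850 mm from the base axis. Payload 8.1 kg.
Tool frame: the origin (TCP) lies at the very end of the fingers, on their centre line; the grasp point (between the pads) lies 19 mm behind it; z points along the fingers, y is the line along which they close (so a half turn about z gives the same grasp; the last joint's range is limited). The gripper opens to 85 mm and grips with 20 to 120 N. Pads are 22 mm wide; open, the fingers measure 114 mm over their backs; the gripper's body (76 mm by 85 mm) begins 54 mm behind the grasp point. The pads swing forward as they close: fully open they stand 13 mm farther back than shut.
Start: joints at [-74.278, 7.471, 85.268, -0, 87.261, -4.893], TCP at [211.272, -561.577, 202.092] pointing down, gripper open.
Joint ranges: [-169.43, 169.43], [-51.17, 129.36], [1.28, 143.12], [-76.62, 256.62], [0, 156.53], [-152.29, 152.29]. Speed limits (degrees/s): [136.94, 136.94, 159.86, 180, 180, 180].

## Interface

Orientations are given as [roll, pitch, yaw] about the fixed x, y, z axes, in that order (R = Rz(yaw) Ry(pitch) Rx(roll)).
In Python, from bench import sense, eyes, job, models gives the robot as it stands. The module is installed in compiled form; this text tells all that it offers.
- The arm moves only by the tool apply_moves, never from a script. Its argument "rows" is a list of rows, each a list of 6 numbers: the shift along the tool's x, y, z in mm, then the turn, a rotation vector about the tool's x, y, z in rad. In form: [[dx, dy, dz, rx, ry, rz], ...]. A call has exactly 5 rows; each row shifts and turns the commanded pose from where the row before left it, along the tool's axes as they then stand; what a row does not reach is not made up. A row lasts 1/8 s, in which the tool goes at most 62.5 mm and 10.7 degrees, less where a joint would pass 70% of its speed; a pose out of reach is approached as far as the arm can. A call is refused whole if a number of a shift passes 62.5 or a number of a turn 0.188, either way. A call with a gripper value outside its range is refused whole. "fingers" is the finger opening in mm, from 0 to 85.4, set as the call begins (left out, the last holds). The fingers move at their own pace and stop on an object; "grip_force" is the grip in N (left out, the last holds). Time passes only in rows, so rows that do not move let the fingers close, or fill a call up. It gives the time, the measured TCP pose, the force, the opening and the grip force at its end, in the units of the state.
- sense(): the state, without advancing time (a new reading comes with each control period).
- eyes.snapshot(name): name is "side" or "top"; returns (picture, depth): 400x640x3 uint8, red, green, blue; 400x640 float32, mm along the optical axis (not along the pixel's ray), 0 where there is no reading.
- eyes.get_calibration(name): a dict with "intrinsics" (3x3 intrinsics, pixels), "R" (3x3) and "t" (3): a world point X has camera coordinates R X + t. Camera axes: x right, y down, z forward; pixel columns grow to the right and rows downward; lengths in mm; the calibration is good to about 2 mm. A picture is of the moment at which its call begins. get_calibration takes no time and is no camera call.
- job.hand_in(): hands the job in; it is judged then, once.
Trained networks look in the newest picture that a camera, given by its name, has taken for a name from the list of things; names that differ only in an ending like _2 or _b are one class to them, and where a whole thing is asked for, a point or a joint stands for the part that bears it (a point fixed in the world has none). Each returns a list of dicts, best first, with "confidence" (0 to 1); they miss things now and then, are a little off and sometimes report something else, mostly with a low value. They report only what shows in the picture. A call takes as long as a camera call.
- models.boxes_of(name, camera): "xyz" ([x, y, z] in mm, in world coordinates, good to about 4 mm: the middle of the surface that is visible of it).
- models.cut_out(name, camera): "pixels" (400x640 bool, what is visible of it).
- models.place_of(name, camera): "xyz" ([x, y, z] in mm, in world coordinates, good to about 4 mm: a listed point, or the origin of a listed thing).
The state is a dict: "time": time; "joint_pos": joint angles; "qd": joint speeds; "joint_efforts": joint torques, N m; "tool_pos": TCP position; "tcp_rot": TCP orientation; "ft_force": force on the tool from outside, world axes, zero at the start; "wrist_torque": the same for the moment, N m; "finger_gap": finger opening in mm; "grip_force": force on a finger pad.
Only numpy, scipy, OpenCV 4.12 (cv2) and the standard library are available. Lean on these libraries where they do the work, as an engineer would, in place of code of your own. Each camera call takes 0.05 s, during which the arm holds its last target. There are 200 camera calls.

## Working session

There is one attempt and no reset: what is moved stays moved. The work goes in short steps, Python scripts to look and compute and a tool call to move; the robot and the scene stay as the last step left them, time stands still between calls to the robot, and variables do not carry over. Pictures are saved under pics/ and viewed, at most 14 in all, crops included, and the job is handed in when it is done.

Besides the shell and the picture viewer there is one more tool, called after "Emit:" as a command line: name --pt "numbers of a row" for each row, then --argument value for the rest. apply_moves: Moves the arm, as the interface text tells. Its arguments: {"type":"object","properties":{"rows":{"type":"array"},"fingers":{"type":"number"},"grip_force":{"type":"number"}},"required":["rows"]}

```bash
mkdir -p pics; cat > h.py <<'E'
from bench import sense, eyes, job, models
import numpy as np, cv2
def save(cam,name,crop=None,scale=1):
    p,d=eyes.snapshot(cam); im=p[...,::-1]
    if crop: a,b,c,e=crop; im=im[b:e,a:c]
    im=cv2.resize(im,None,fx=scale,fy=scale,interpolation=cv2.INTER_CUBIC)
    cv2.imwrite('pics/'+name,im); return p,d
def px2w(cam,u,v,z=None,depth=None):
    c=eyes.get_calibration(cam);K=np.array(c['intrinsics']);R=np.array(c['R']);t=np.array(c['t'])
    r=np.linalg.inv(K)@np.array([u,v,1.])
    if depth is not None: return R.T@(r*depth-t)
    o=-R.T@t; dd=R.T@r
    return o+dd*(z-o[2])/dd[2]
def w2px(cam,X):
    c=eyes.get_calibration(cam);q=np.array(c['intrinsics'])@(np.array(c['R'])@np.array(X,float)+np.array(c['t']))
    return q[:2]/q[2]
def cloud(cam,d):
    v,u=np.mgrid[:400,:640]; c=eyes.get_calibration(cam);K=np.array(c['intrinsics'])
    P=np.stack([(u-K[0,2])/K[0,0]*d,(v-K[1,2])/K[1,1]*d,d],-1)
    W=(P-np.array(c['t']))@np.array(c['R']); W[d==0]=np.nan; return W
E
cat > a.py <<'E'
from h import *
np.set_printoptions(precision=1,suppress=True)
s=sense();print(s['time'],s['tool_pos'],s['tcp_rot'],s['finger_gap'])
for cam in('top','side'):
    save(cam,cam+'0.png')
    for n in ['fixture','stop_grip','stop_hinge','knob_grip','pointer','mark','lane_1','lane_2','lane_3','lane_4','rail_1']:
        print(cam,n,[(np.array(r['xyz']).round(0).tolist(),round(r['confidence'],2)) for r in models.place_of(n,cam)][:6])
E
python3 a.py
```

```text
0.0 [ 211.1 -561.   201. ] [-179.9   -0.    20.6] 85.23674690454439
top fixture [([478.0, 145.0, 0.0], 0.92)]
top stop_grip [([627.0, 20.0, 76.0], 0.93), ([392.0, 274.0, 56.0], 0.47)]
top stop_hinge [([582.0, 164.0, 30.0], 0.67), ([474.0, 171.0, 15.0], 0.47)]
top knob_grip [([395.0, 271.0, 53.0], 0.58)]
top pointer [([370.0, 138.0, 38.0], 0.75)]
top mark [([497.0, 452.0, 13.0], 0.66), ([495.0, 65.0, 12.0], 0.16)]
top lane_1 [([495.0, 67.0, 12.0], 0.92), ([463.0, 229.0, 14.0], 0.86), ([483.0, 120.0, 11.0], 0.64), ([476.0, 171.0, 16.0], 0.61), ([467.0, -68.0, 13.0], 0.47)]
top lane_2 [([495.0, 67.0, 12.0], 0.92), ([463.0, 229.0, 14.0], 0.86), ([483.0, 120.0, 11.0], 0.64), ([476.0, 171.0, 16.0], 0.61), ([467.0, -68.0, 13.0], 0.47)]
top lane_3 [([495.0, 67.0, 12.0], 0.92), ([463.0, 229.0, 14.0], 0.86), ([483.0, 120.0, 11.0], 0.64), ([476.0, 171.0, 16.0], 0.61), ([467.0, -68.0, 13.0], 0.47)]
top lane_4 [([495.0, 67.0, 12.0], 0.92), ([463.0, 229.0, 14.0], 0.86), ([483.0, 120.0, 11.0], 0.64), ([476.0, 171.0, 16.0], 0.61), ([467.0, -68.0, 13.0], 0.47)]
top rail_1 [([402.0, 380.0, 11.0], 0.69
[... 400 characters left out ...]
9)]
side mark [([476.0, 172.0, 14.0], 0.43)]
side lane_1 [([461.0, 228.0, 10.0], 0.94), ([488.0, 121.0, 15.0], 0.91), ([493.0, 65.0, 14.0], 0.75), ([478.0, 172.0, 14.0], 0.6)]
side lane_2 [([461.0, 228.0, 10.0], 0.94), ([488.0, 121.0, 15.0], 0.91), ([493.0, 65.0, 14.0], 0.75), ([478.0, 172.0, 14.0], 0.6)]
side lane_3 [([461.0, 228.0, 10.0], 0.94), ([488.0, 121.0, 15.0], 0.91), ([493.0, 65.0, 14.0], 0.75), ([478.0, 172.0, 14.0], 0.6)]
side lane_4 [([461.0, 228.0, 10.0], 0.94), ([488.0, 121.0, 15.0], 0.91), ([493.0, 65.0, 14.0], 0.75), ([478.0, 172.0, 14.0], 0.6)]
side rail_1 [([495.0, 453.0, 14.0], 0.81), ([544.0, 374.0, 13.0], 0.78), ([468.0, -70.0, 6.0], 0.75), ([402.0, 382.0, 10.0], 0.58)]
```

View pics/top0.png

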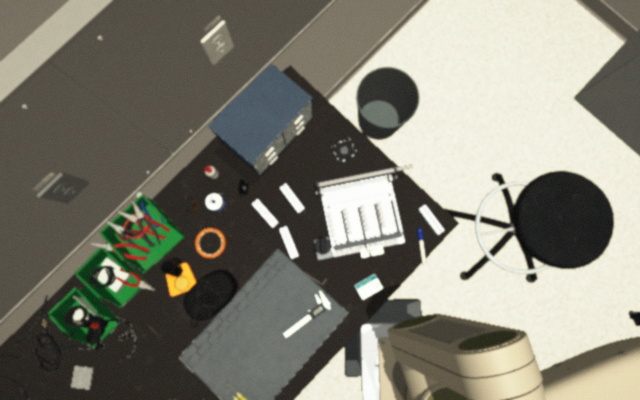

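View pics/side0.png

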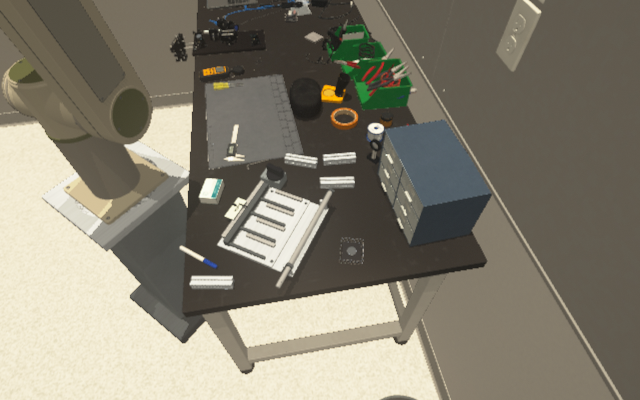

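```bash
cat > b.py <<'E'
from h import *
np.set_printoptions(precision=1,suppress=True)
# fixture yaw from lanes: direction fit
L=np.array([[494,66],[485.5,120.5],[477,171.5],[462,228.5]])
v=np.polyfit(L[:,1],L[:,0],1);print('yaw from lanes',np.degrees(np.arctan(-v[0])))
h=np.array([580.5,164])-np.array([478,146.5]);print('yaw hinge',np.degrees(np.arctan2(h[1],h[0])))
# rails: minAreaRect of top-face cloud (z 18..30)
for cam in('top',):
    p,d=eyes.snapshot(cam);W=cloud(cam,d)
    for c in [(402,381),(468,-70),(497,452),(545,373)]:
        m=(abs(W[...,2]-24)<5)&(np.hypot(W[...,0]-c[0],W[...,1]-c[1])<62)
        P=W[m][:,:2].astype(np.float32)
        r=cv2.minAreaRect(P);b=cv2.boxPoints(r);print(c,len(P),r)
    import itertools
    # hinge lugs, spine edges in fixture: spine top z~30
    m=(abs(W[...,2]-30)<3)&(W[...,0]>370)&(W[...,0]<450)&(W[...,1]>20)&(W[...,1]<280)
    print('spine',cv2.minAreaRect(W[m][:,:2].astype(np.float32)),m.sum())
for n in ['marker_2','optic_box','solder_spool','tape_roll']:
    print(n,[(np.array(r['xyz']).round(0).tolist(),round(r['confidence'],2)) for r in models.place_of(n,'top')][:2])
E
python3 b.py
```

```text
yaw from lanes 11.00490866828164
yaw hinge 9.688786560366802
(402, 381) 193 ((406.87713623046875, 380.9442138671875), (99.80781555175781, 23.837209701538086), 22.087017059326172)
(468, -70) 202 ((471.43560791015625, -66.50804138183594), (99.84930419921875, 26.108524322509766), 35.36235046386719)
(497, 452) 191 ((499.4656677246094, 455.5202331542969), (99.69734954833984, 23.822586059570312), 40.974266052246094)
(545, 373) 193 ((546.6688842773438, 370.37677001953125), (100.87116241455078, 23.943218231201172), 35.7715950012207)
spine ((407.0011901855469, 144.6887664794922), (230.2751922607422, 71.312744140625), 88.97738647460938) 333
marker_2 [([388.0, -38.0, 2.0], 0.41)]
optic_box [([700.0, 200.0, 1.0], 0.67)]
solder_spool [([537.0, 608.0, 3.0], 0.79), ([466.0, 224.0, 12.0], 0.67)]
tape_roll [([404.0, 626.0, -3.0], 0.54), ([395.0, 271.0, 53.0], 0.36)]
```

The top view shows the clamp around (360,215) with its stop up and the grip at (405,168). Rails are at (265,212), (291,197), (289,242) and (431,219). The side view confirms four rails and the knob at (273,177).

```bash
cat > c.py <<'E'
from h import *
from scipy.optimize import minimize
np.set_printoptions(precision=1,suppress=True)
C={}
for cam in('top','side'):
    p,d=eyes.snapshot(cam);C[cam]=cloud(cam,d).reshape(-1,3);C[cam]=C[cam][~np.isnan(C[cam][:,0])]
def soft(a,lo,hi,w=2): return 1/(1+np.exp(np.clip(-(a-lo)/w,-50,50)))/(1+np.exp(np.clip((a-hi)/w,-50,50)))
for sel in(['top'],['side'],['top','side']):
    P=np.concatenate([C[s] for s in sel])
    P=P[np.hypot(P[:,0]-478,P[:,1]-146)<190]
    bed=P[(P[:,2]>7)&(P[:,2]<17)];low=P[abs(P[:,2])<5];sp=P[(P[:,2]>26)&(P[:,2]<34)]
    def f(q):
        x0,y0,a=q;c,s=np.cos(a),np.sin(a)
        g=lambda A:((A[:,0]-x0)*c+(A[:,1]-y0)*s,-(A[:,0]-x0)*s+(A[:,1]-y0)*c)
        bx,by=g(bed);lx,ly=g(low);sx,sy=g(sp)
        return -(soft(bx,-64,62)*soft(by,-114,114)).sum()+(soft(lx,-83,62)*soft(ly,-114,114)).sum()-(soft(sx,-83,-67)*(abs(sy)<105)).sum()
    best=min((minimize(f,[478+i,146+j,np.radians(a)],method='Nelder-Mead') for i in(-4,4) for j in(-4,4) for a in(9,12)),key=lambda r:r.fun)
    print(sel,len(bed),len(low),len(sp),best.x[:2],np.degrees(best.x[2]),best.fun)
W=C['side']
for c in [(402,381),(468,-70),(497,452),(545,373)]:
    m=(abs(W[:,2]-24)<4)&(np.hypot(W[:,0]-c[0],W[:,1]-c[1])<62)
    print(c,cv2.minAreaRect(W[m][:,:2].astype(np.float32)))
for cam,X in(('top',(440,160,0)),('side',(440,160,0))):
    u,v=w2px(cam,X).astype(int);u=max(u,70);v=max(v,60)
    save(cam,cam+'c.png',(u-66,v-50,u+66,v+50),6)
E
python3 c.py
```

```text
['top'] 3045 4789 552 [482.1 147.2] 10.796523190340384 -2107.1483942142945
['side'] 3351 6217 679 [481.2 147.1] 10.499674657724352 -2720.411426647107
['top', 'side'] 6396 11006 1231 [481.6 147.3] 10.559301439648285 -4825.13880602852
(402, 381) ((406.5156555175781, 377.6579895019531), (99.81392669677734, 27.671688079833984), 21.01467514038086)
(468, -70) ((470.68505859375, -69.68397521972656), (99.66764831542969, 26.060718536376953), 35.09376525878906)
(497, 452) ((499.1972961425781, 453.1295166015625), (99.63333129882812, 27.050153732299805), 41.117794036865234)
(545, 373) ((546.156005859375, 367.6551513671875), (99.63272857666016, 28.312170028686523), 36.12541198730469)
```

View pics/sidec.png

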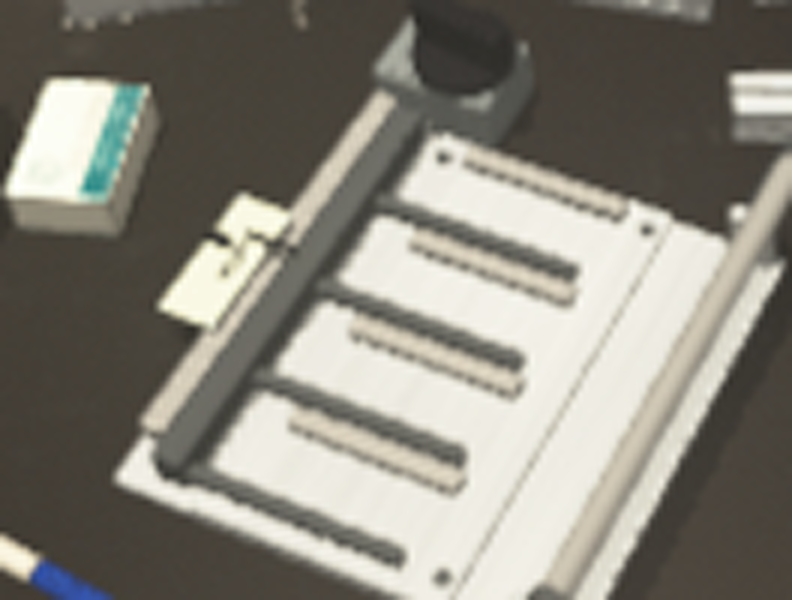

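View pics/topc.png

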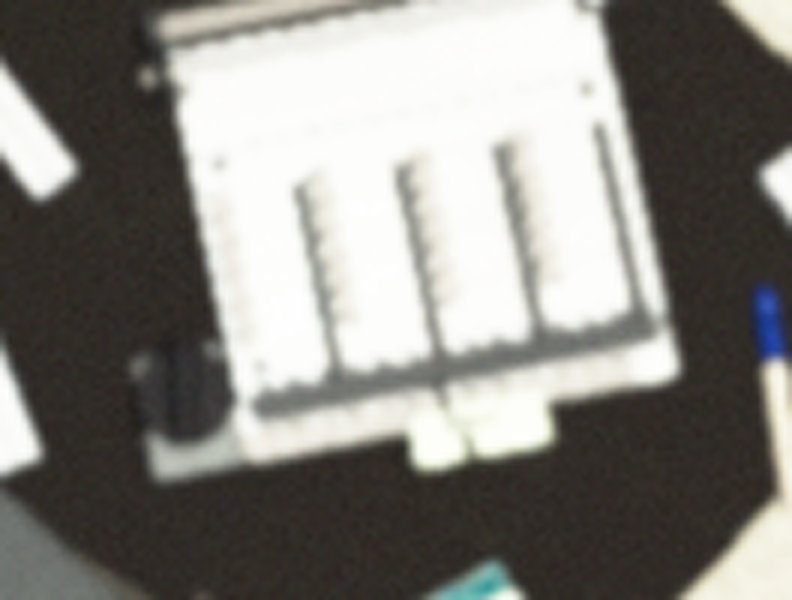

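The side crop shows the knob at crop pixel (460,45). The needle is near (285,245), with the set mark beside it near (235,262). The dark comb teeth and light ribs are clear, and both crops agree on a fixture yaw of about 10.6°.

```bash
cat >> h.py <<'E'
def plan(x,y,z,yaw,n=None,start=None):
    "rows from the present (or given x,y,z,yaw) pose to a tool-down pose"
    if start is None:
        s=sense(); start=list(s['tool_pos'])+[s['tcp_rot'][2]]
    D=np.array([x,y,z])-start[:3]; dy=(yaw-start[3]+180)%360-180
    k=max(np.linalg.norm(D)/58,abs(dy)/10,0.01); n=n or int(np.ceil(k/5)*5)
    out=[]
    for i in range(n):
        a=np.radians(start[3]+dy*i/n);c,s=np.cos(a),np.sin(a);w=D/n
        out.append([round(float(v),1) for v in(c*w[0]+s*w[1],s*w[0]-c*w[1],-w[2])]+[0,0,round(float(-np.radians(dy/n)),4)])
    for i in range(0,n,5): print(out[i:i+5])
FX=np.array([480.,147.]);FA=10.6
def fx(x,y):
    c,s=np.cos(np.radians(FA)),np.sin(np.radians(FA)); return FX+[c*x-s*y,s*x+c*y]
E
cat > d.py <<'E'
from h import *
plan(627.5,19.5,150,100.6)
ims=[]
for cam in('top','side'):
    p,d=eyes.snapshot(cam);c=eyes.get_calibration(cam)
    gx,gy=np.meshgrid(np.arange(-130,125,1.),np.arange(130,-190,-1.))
    out=[]
    co,si=np.cos(np.radians(FA)),np.sin(np.radians(FA))
    X=np.stack([FX[0]+co*gx-si*gy,FX[1]+si*gx+co*gy,np.full_like(gx,21)],-1)
    q=(X@np.array(c['R']).T+np.array(c['t']))@np.array(c['intrinsics']).T
    m=(q[...,:2]/q[...,2:]).astype(np.float32)
    ims.append(cv2.remap(p[...,::-1].copy(),m,None,cv2.INTER_CUBIC))
im=np.hstack([cv2.resize(np.rot90(i,1),None,fx=1.24,fy=1.24) for i in ims])
im=np.hstack([cv2.resize(i,None,fx=1.25,fy=1.55) for i in ims])
for k in range(0,2):
    for y in range(-150,131,50): cv2.line(im,(k*319,int((130-y)*1.55)),(k*319+8,int((130-y)*1.55)),(0,0,255),1)
    for x in range(-100,121,50): cv2.line(im,(int((x+130)*1.25)+k*319,0),(int((x+130)*1.25)+k*319,8),(0,0,255),1)
cv2.imwrite('pics/rect.png',im);print(im.shape)
for i in ims:
    g=i.mean(2)
    print('y prof x=-10..30', [int(v) for v in g[:,120:160].mean(1)[10:250:2]])
E
python3 d.py
```

```text
[[39.6, -26.5, 3.5, 0, 0, -0.0931], [41.9, -22.7, 3.5, 0, 0, -0.0931], [43.8, -18.7, 3.5, 0, 0, -0.0931], [45.4, -14.5, 3.5, 0, 0, -0.0931], [46.5, -10.3, 3.5, 0, 0, -0.0931]]
[[47.3, -5.9, 3.5, 0, 0, -0.0931], [47.6, -1.5, 3.5, 0, 0, -0.0931], [47.6, 3.0, 3.5, 0, 0, -0.0931], [47.1, 7.4, 3.5, 0, 0, -0.0931], [46.2, 11.7, 3.5, 0, 0, -0.0931]]
[[44.9, 15.9, 3.5, 0, 0, -0.0931], [43.2, 20.1, 3.5, 0, 0, -0.0931], [41.2, 24.0, 3.5, 0, 0, -0.0931], [38.8, 27.7, 3.5, 0, 0, -0.0931], [36.0, 31.2, 3.5, 0, 0, -0.0931]]
(496, 638, 3)
y prof x=-10..30 [54, 87, 141, 196, 229, 238, 237, 234, 233, 236, 239, 244, 248, 251, 252, 252, 252, 252, 252, 252, 252, 252, 252, 252, 252, 252, 248, 233, 200, 168, 160, 176, 198, 215, 225, 232, 236, 241, 245, 249, 252, 252, 252, 253, 253, 253, 252, 252, 252, 252, 252, 252, 251, 245, 225, 188, 158, 153, 169, 192, 209, 223, 231, 236, 240, 244, 248, 250, 251, 252, 252, 252, 251, 252, 252, 251, 251, 251, 251, 248, 238, 212, 173, 146, 144, 158, 179, 201, 219, 229, 235, 239, 243, 247, 249, 251, 251, 251, 251, 251, 251, 251, 251, 251, 251, 251, 248, 236, 209, 171, 152, 171, 207, 234, 242, 238, 214, 165, 109, 68]
y prof x=-10..30 [66, 66, 66, 66, 64, 65, 90, 138, 179, 203, 206, 187, 154, 138, 169, 213, 234, 237, 236, 236, 236, 236, 236, 236, 236, 237, 238, 230, 201, 153, 116, 101, 90, 98, 138, 180, 204, 206, 185, 153, 149, 188, 226, 239, 238, 237, 237, 237, 237, 237, 237, 237, 237, 238, 230, 200, 149, 114, 103, 91, 101, 145, 187, 207, 207, 187, 153, 155, 199, 230, 236, 234, 234, 233, 233, 233, 233, 233, 233, 233, 234, 226, 191, 138, 110, 103, 92, 113, 163, 197, 207, 206, 187, 151, 158, 206, 232, 233, 232, 232, 232, 232, 232, 232, 232, 233, 233, 234, 227, 192, 135, 109, 103, 92, 134, 202, 233, 236, 232, 206]
```

View pics/rect.png

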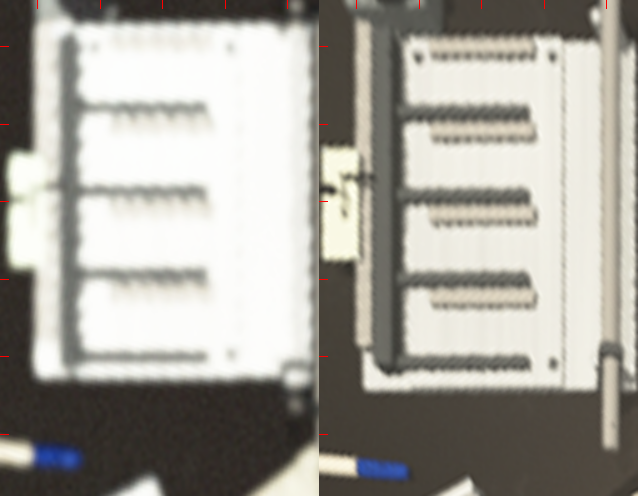

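The rectified view shows teeth at fixture y of about 58.5, 4.5, -49 and -101, and the spine at x -76. That confirms the fixture pose of (480, 147, 10.6°). I'll move to the stop grip.

Emit:
apply_moves --pt "39.6 -26.5 3.5 0 0 -0.0931" --pt "41.9 -22.7 3.5 0 0 -0.0931" --pt "43.8 -18.7 3.5 0 0 -0.0931" --pt "45.4 -14.5 3.5 0 0 -0.0931" --pt "46.5 -10.3 3.5 0 0 -0.0931" --fingers 50 --grip_force 30

```text
time: 2.38
tool_pos: [350.7, -366.7, 184.7]
tcp_rot: [180.0, 0.0, 47.4]
ft_force: [1.3, 0.1, -0.2]
finger_gap: 49.9
grip_force: 0.0
```

Emit:
apply_moves --pt "47.3 -5.9 3.5 0 0 -0.0931" --pt "47.6 -1.5 3.5 0 0 -0.0931" --pt "47.6 3.0 3.5 0 0 -0.0931" --pt "47.1 7.4 3.5 0 0 -0.0931" --pt "46.2 11.7 3.5 0 0 -0.0931"

```text
time: 3.0
tool_pos: [489.6, -172.8, 167.3]
tcp_rot: [180.0, 0.0, 74.1]
ft_force: [-0.4, -0.2, -0.5]
finger_gap: 50.2
grip_force: 0.0
```

Emit:
apply_moves --pt "44.9 15.9 3.5 0 0 -0.0931" --pt "43.2 20.1 3.5 0 0 -0.0931" --pt "41.2 24.0 3.5 0 0 -0.0931" --pt "38.8 27.7 3.5 0 0 -0.0931" --pt "36.0 31.2 3.5 0 0 -0.0931"

```text
time: 3.62
tool_pos: [628.3, 21.0, 149.6]
tcp_rot: [180.0, 0.0, 100.8]
ft_force: [0.4, -1.4, 1.5]
finger_gap: 50.2
grip_force: 0.0
```

```bash
python3 - <<'E'
from h import *
s=sense();print(s['tool_pos'],s['tcp_rot'],s['finger_gap'],s['time'],s['joint_pos'],s['ft_force'])
x,y=fx(120.5,-153);print(x,y);plan(x,y,61,100.6,5)
E
```

```text
[628.289319    21.02567995 149.55474592] [1.79982531e+02 8.17504825e-03 1.00810103e+02] 50.224703322133955 3.625 [-2.75255222e+00  1.34502129e+01  8.40726327e+01 -3.88406385e-03
  8.24582555e+01 -1.35621477e+01] [ 0.4190299  -1.43203163  1.48564602]
626.5882662162675 18.77702932895096
[[-0.4, -0.4, 17.7, 0, 0, 0.0007], [-0.4, -0.4, 17.7, 0, 0, 0.0007], [-0.4, -0.4, 17.7, 0, 0, 0.0007], [-0.4, -0.4, 17.7, 0, 0, 0.0007], [-0.4, -0.4, 17.7, 0, 0, 0.0007]]
```

Emit:
apply_moves --pt "-0.4 -0.2 17.7 0 0 0" --pt "-0.4 -0.2 17.7 0 0 0" --pt "-0.4 -0.2 17.7 0 0 0" --pt "-0.4 -0.2 17.7 0 0 0" --pt "-0.4 -0.2 17.7 0 0 0"

```text
time: 4.25
tool_pos: [626.5, 16.8, 59.9]
tcp_rot: [-180.0, -0.0, 100.6]
ft_force: [0.8, -0.1, 0.2]
finger_gap: 49.7
grip_force: 0.0
```

Emit:
apply_moves --pt "0 0 0 0 0 0" --pt "0 0 0 0 0 0" --pt "0 0 0 0 0 0" --pt "0 0 0 0 0 0" --pt "0 0 0 0 0 0" --fingers 4

```text
time: 4.88
tool_pos: [627.1, 17.5, 61.6]
tcp_rot: [180.0, 0.0, 100.6]
ft_force: [-0.8, -0.6, -0.3]
finger_gap: 4.1
grip_force: 0.0
```

```bash
python3 - <<'E'
from h import *
s=sense();print(s['tool_pos'],s['tcp_rot'],s['finger_gap'],s['grip_force'],s['ft_force'])
th=np.radians(np.linspace(108.9,0,21))
# tool y = fixture x at yaw 100.6
X=-48*np.cos(th);Z=48*np.sin(th)
for i in range(0,20,5): print([[0,round(X[j+1]-X[j],1),round(Z[j]-Z[j+1],1),0,0,0] for j in range(i,i+5)])
E
```

```text
[627.09547515  17.4887481   61.55668287] [1.79960405e+02 9.19510640e-03 1.00632169e+02] 4.121837779676693 0.0 [-0.83482389 -0.63252431 -0.28887916]
[[0, np.float64(-4.4), np.float64(-1.3), 0, 0, 0], [0, np.float64(-4.5), np.float64(-0.8), 0, 0, 0], [0, np.float64(-4.5), np.float64(-0.4), 0, 0, 0], [0, np.float64(-4.6), np.float64(0.0), 0, 0, 0], [0, np.float64(-4.5), np.float64(0.4), 0, 0, 0]]
[[0, np.float64(-4.5), np.float64(0.9), 0, 0, 0], [0, np.float64(-4.4), np.float64(1.3), 0, 0, 0], [0, np.float64(-4.2), np.float64(1.7), 0, 0, 0], [0, np.float64(-4.0), np.float64(2.1), 0, 0, 0], [0, np.float64(-3.8), np.float64(2.5), 0, 0, 0]]
[[0, np.float64(-3.6), np.float64(2.8), 0, 0, 0], [0, np.float64(-3.3), np.float64(3.2), 0, 0, 0], [0, np.float64(-3.0), np.float64(3.4), 0, 0, 0], [0, np.float64(-2.6), np.float64(3.7), 0, 0, 0], [0, np.float64(-2.3), np.float64(4.0), 0, 0, 0]]
[[0, np.float64(-1.9), np.float64(4.1), 0, 0, 0], [0, np.float64(-1.5), np.float64(4.3), 0, 0, 0], [0, np.float64(-1.1), np.float64(4.4), 0, 0, 0], [0, np.float64(-0.6), np.float64(4.5), 0, 0, 0], [0, np.float64(-0.2), np.float64(4.6), 0, 0, 0]]
```

```bash
python3 - <<'E'
from h import *
u,v=w2px('side',(627,18,60)).astype(int);print(u,v)
save('side','s1.png',(u-60,v-60,u+60,v+45),5)
print(models.place_of('stop_grip','side'))
E
```

```text
283 280
[{'xyz': [626.7, 18.5, 76.6], 'confidence': 0.8}]
```

View pics/s1.png

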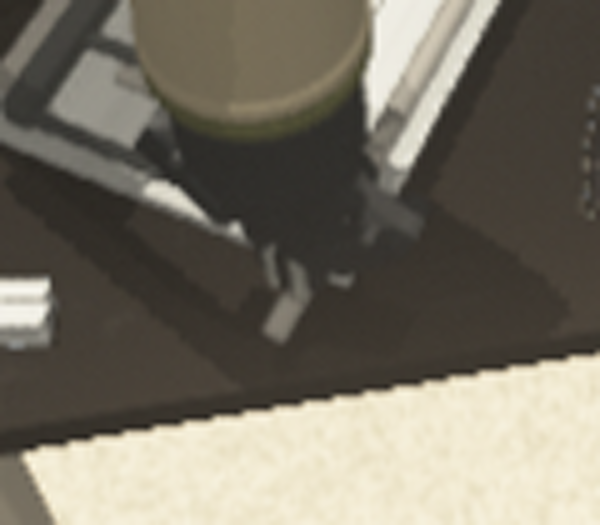

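The crop shows the rod's free end at crop (280,335), just below the fingertips at about (285,270). I'll check with depth whether the rod is really between the fingers.

```bash
python3 - <<'E'
from h import *
np.set_printoptions(precision=1,suppress=True)
for cam in('side','top'):
    p,d=eyes.snapshot(cam);W=cloud(cam,d)
    for a in(-178,-153,-128):
        print(cam,a,w2px(cam,list(fx(120.5,a))+[75.4]))
    m=(W[...,2]>30)&(W[...,2]<100)&(np.hypot(W[...,0]-627,W[...,1]-10)<60)
    c,s=np.cos(np.radians(FA)),np.sin(np.radians(FA))
    q=W[m]; q=np.c_[(q[:,:2]-FX)@[[c,-s],[s,c]],q[:,2]]
    vs=np.argwhere(m); i=np.argsort(q[:,1])[:45]
    print(np.c_[vs[i][:,::-1],q[i]])
E
```

```text
side -178 [277.8 286.5]
side -153 [283.1 277.1]
side -128 [288.1 267.9]
[[ 278.   287.   122.5 -180.3   79.4]
 [ 279.   288.   124.6 -180.2   75.7]
 [ 276.   287.   116.8 -180.1   73.8]
 [ 278.   288.   121.2 -179.4   71.1]
 [ 277.   286.   119.5 -179.2   79.6]
 [ 277.   287.   118.8 -179.2   73.8]
 [ 278.   286.   121.8 -178.7   80.7]
 [ 279.   287.   123.9 -178.6   77.1]
 [ 276.   286.   116.  -178.3   74.7]
 [ 280.   288.   125.9 -178.3   73.2]
 [ 276.   285.   116.4 -178.1   79.7]
 [ 277.   285.   118.9 -177.8   81.5]
 [ 280.   287.   125.9 -177.6   77. ]
 [ 279.   286.   123.1 -176.9   78.3]
 [ 278.   285.   120.9 -176.8   81.2]
 [ 280.   286.   125.5 -176.5   79.7]
 [ 279.   285.   122.7 -175.8   80.8]
 [ 277.   284.   117.6 -175.5   80.7]
 [ 279.   284.   122.2 -174.4   82.7]
 [ 280.   285.   124.3 -174.2   79.1]
 [ 278.   284.   119.3 -174.2   79.7]
 [ 278.   283.   119.1 -173.2   82.7]
 [ 281.   286.   125.6 -173.1   73. ]
 [ 281.   285.   125.7 -172.6   77.3]
 [ 277.   283.   115.4 -172.1   77.5]
 [ 280.   284.   122.7 -171.5   77.5]
 [ 279.   283.   120.3 -171.3   80.2]
 [
[... 1762 characters left out ...]
 -130.    77.2]
 [ 397.   168.   123.1 -129.5   76.3]
 [ 396.   176.   105.8 -129.3   34.7]
 [ 396.   177.   102.5 -128.4   35.5]
 [ 397.   170.   116.5 -127.5   79.1]
 [ 397.   169.   118.  -126.3   88.2]
 [ 396.   167.   125.7 -125.9   82.3]
 [ 396.   168.   122.5 -125.    83.3]
 [ 395.   177.   102.7 -124.7   38.6]
 [ 396.   169.   119.4 -124.3   83.6]
 [ 395.   166.   129.6 -124.    80.5]
 [ 395.   176.   104.2 -123.4   48.7]
 [ 395.   174.   109.1 -123.2   56.9]
 [ 395.   175.   106.3 -122.8   55.2]
 [ 396.   170.   115.4 -122.5   89.3]
 [ 395.   172.   113.2 -122.1   69.3]
 [ 395.   169.   120.5 -121.9   80.5]
 [ 395.   173.   110.4 -121.7   67.9]
 [ 395.   167.   125.2 -121.7   88.6]]
```

Emit:
apply_moves --pt "0 0 0 0 0 0" --pt "0 0 0 0 0 0" --pt "0 0 0 0 0 0" --pt "0 -2 -0.5 0 0 0" --pt "0 -2 -0.5 0 0 0" --fingers 0

```text
time: 5.7
tool_pos: [622.7, 16.7, 62.1]
tcp_rot: [-180.0, -0.0, 100.6]
ft_force: [-1.3, -0.4, -0.3]
finger_gap: -0.2
grip_force: 0.0
```

```bash
python3 - <<'E'
from h import *
np.set_printoptions(precision=1,suppress=True)
s=sense();print(s['tool_pos'],s['finger_gap'],s['grip_force'],s['ft_force'])
p,d=eyes.snapshot('side');W=cloud('side',d)
m=(W[...,2]>45)&(W[...,2]<120)&(np.hypot(W[...,0]-627,W[...,1]-10)<60)
c,s=np.cos(np.radians(FA)),np.sin(np.radians(FA))
q=W[m]; q=np.c_[(q[:,:2]-FX)@[[c,-s],[s,c]],q[:,2]]
for lo in range(-182,-130,4):
    r=q[(q[:,1]>=lo)&(q[:,1]<lo+4)]
    if len(r): print(lo,len(r),r.min(0),r.max(0))
save('top','t1.png',(345,120,465,210),6.6)
E
```

```text
[622.7  16.7  62.1] -0.2192649210937296 0.0 [-1.3 -0.4 -0.3]
-182 10 [ 116.6 -181.    73.1] [ 126.4 -178.1   80.5]
-178 8 [ 116.3 -177.9   74.9] [ 125.8 -175.    80.5]
-174 11 [ 115.6 -174.    74.4] [ 126.  -170.1   80.6]
-170 16 [ 111.4 -169.7   76.3] [ 126.7 -166.   117.4]
-166 38 [ 106.9 -165.9   74.8] [ 130.3 -162.   119.8]
-162 26 [ 105.1 -161.9   75.9] [ 131.3 -158.   119.8]
-158 5 [ 122.9 -157.3   75. ] [ 130.5 -155.2  111. ]
-154 3 [ 124.7 -153.4   75.8] [ 125.6 -150.8   80.2]
-150 3 [ 125.2 -149.5   73.9] [ 126.  -147.1   78.8]
-146 3 [ 124.3 -145.3   75.5] [ 126.2 -143.6   79.6]
```

View pics/t1.png

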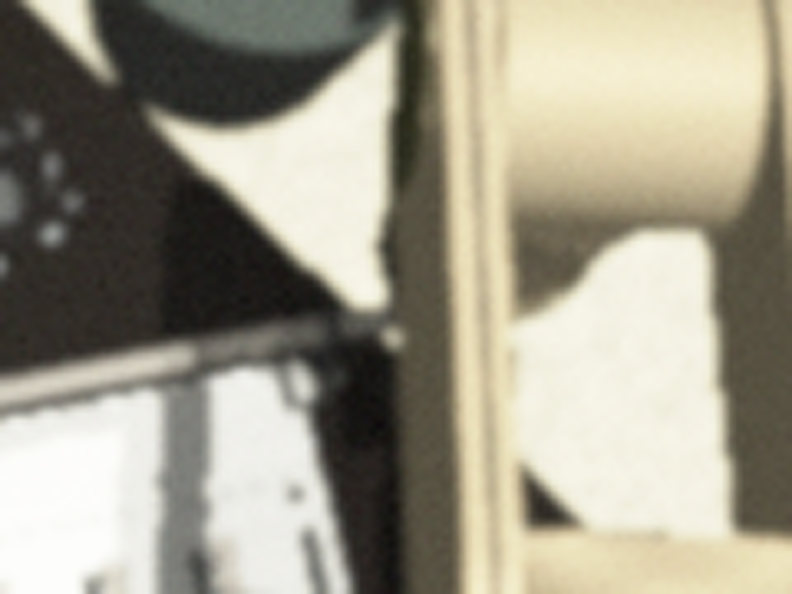

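The fingers closed fully without touching the rod, and their tips look higher than assumed. I'll reopen, go deeper and close again.

Emit:
apply_moves --pt "0 2 0 0 0 0" --pt "0 2 0 0 0 0" --pt "0 0 0 0 0 0" --pt "0 0 0 0 0 0" --pt "0 0 0 0 0 0" --fingers 50

```text
time: 6.42
tool_pos: [626.8, 17.5, 62.0]
tcp_rot: [-180.0, -0.0, 100.6]
ft_force: [0.0, 1.1, -0.6]
finger_gap: 49.7
grip_force: 0.0
```

Emit:
apply_moves --pt "0 0 5 0 0 0" --pt "0 0 5 0 0 0" --pt "0 0 5 0 0 0" --pt "0 0 5 0 0 0" --pt "0 0 0 0 0 0"

```text
time: 7.05
tool_pos: [626.2, 17.5, 41.3]
tcp_rot: [-179.9, -0.0, 100.6]
ft_force: [-0.3, 0.6, 0.9]
finger_gap: 50.2
grip_force: 0.0
```

Emit:
apply_moves --pt "0 0 0 0 0 0" --pt "0 0 0 0 0 0" --pt "0 0 0 0 0 0" --pt "0 0 0 0 0 0" --pt "0 0 0 0 0 0" --fingers 0

```text
time: 7.68
tool_pos: [625.9, 17.2, 42.5]
tcp_rot: [-179.9, 0.0, 100.6]
ft_force: [-5.7, -1.2, 5.0]
finger_gap: 10.3
grip_force: 29.4
```

Emit:
apply_moves --pt "0 0 0 0 0 0" --pt "0 0 0 0 0 0" --pt "0 0 0 0 0 0" --pt "0 0 0 0 0 0" --pt "0 0 0 0 0 0" --fingers 45

```text
time: 8.3
tool_pos: [626.8, 17.5, 42.1]
tcp_rot: [-180.0, -0.0, 100.6]
ft_force: [0.0, -0.2, 0.5]
finger_gap: 45.1
grip_force: 0.0
```

```bash
python3 - <<'E'
from h import *
np.set_printoptions(precision=1,suppress=True)
s=sense();print(s['tool_pos'],s['joint_pos'],s['finger_gap'])
for cam in('side','top'):
    p,d=eyes.snapshot(cam);W=cloud(cam,d)
    m=(W[...,2]>15)&(W[...,2]<260)&(np.hypot(W[...,0]-626,W[...,1]-17)<75)
    c,s=np.cos(np.radians(FA)),np.sin(np.radians(FA))
    q=W[m]; q=np.c_[(q[:,:2]-FX)@[[c,-s],[s,c]],q[:,2]]
    q=q[(q[:,1]<-125)]
    for lo in range(20,240,10):
        r=q[(q[:,2]>=lo)&(q[:,2]<lo+10)]
        if len(r): print(cam,lo,len(r),r[:,:2].min(0),r[:,:2].max(0))
save('side','s2.png',(215,200,345,300),6)
E
```

```text
[626.8  17.5  42.1] [ -3.1  18.7  89.5   0.   71.8 -13.7] 45.06034731219286
side 20 2 [  96.8 -126.7] [  99.2 -125.9]
side 30 1 [  99.9 -126.1] [  99.9 -126.1]
side 70 79 [  94.3 -179.9] [ 152.1 -146.8]
side 80 52 [  84.9 -177.8] [ 157.2 -143.5]
side 90 37 [  86. -167.] [ 158.  -146.9]
side 100 26 [  92.  -166.6] [ 157.2 -149.8]
side 110 32 [  74.4 -168.3] [ 171.6 -154.6]
side 120 107 [  66.9 -169.1] [ 174.9 -142.5]
side 130 49 [  62.8 -172.3] [ 179.3 -144.2]
side 140 82 [  60. -173.] [ 182.4 -151.4]
side 150 51 [  55.3 -172.3] [ 182.5 -158.4]
side 160 94 [  55.3 -175.3] [ 187.8 -142.5]
side 170 190 [  54.8 -174.5] [ 188.6 -142.5]
side 180 46 [ 150.  -167.2] [ 166.3 -145.1]
side 190 14 [ 156.4 -164.3] [ 159.5 -148.2]
side 200 75 [  97.3 -192.3] [ 158.8 -147.2]
side 210 99 [  96.3 -192.4] [ 159.1 -144.4]
side 220 102 [  93.4 -193. ] [ 159.1 -141.4]
side 230 102 [ 101.5 -192.6] [ 158.6 -139.6]
top 30 1 [ 102.3 -128.1] [ 102.3 -128.1]
top 40 1 [ 104.8 -128. ] [ 104.8 -128. ]
top 70 12 [ 116.4 -144.7] [ 128.8 -127.4]
top 80 14 [ 115.6 -144.2] [ 125.7 -125.6]
top 120 5 [ 165.8 -143.3] [ 177.4 -140.4]
top 130 4 [ 167.3 -142.4] [ 181.4 -141.1]
top 140 4 [ 170.6 -142.1] [ 178.5 -141.1]
top 150 3 [ 180.4 -141.7] [ 184.5 -141.3]
top 160 1 [ 185.7 -140.3] [ 185.7 -140.3]
top 210 1 [  86.9 -163.6] [  86.9 -163.6]
```

View pics/s2.png

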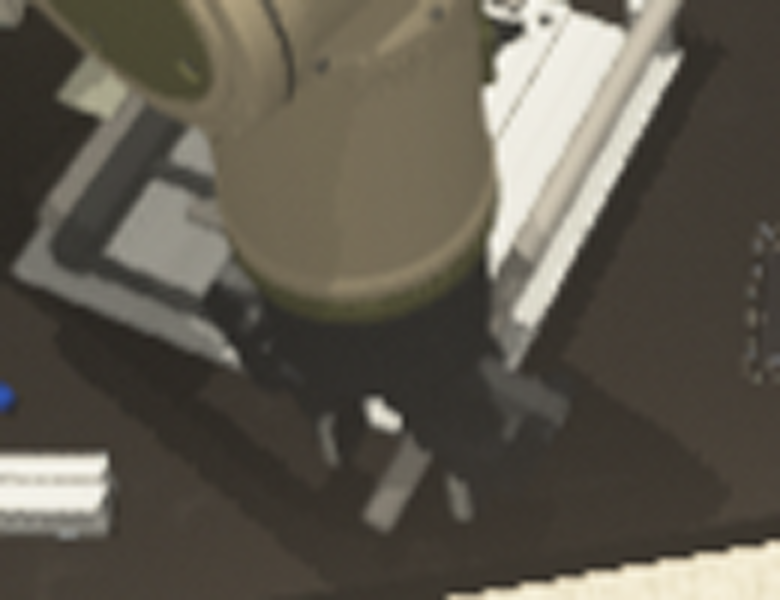

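At a reading of 42 mm with the fingers at 45 mm, the tips end at about z 70. The usable tip is therefore about 30 mm higher than the reported TCP. I'll go deeper and grip.

Emit:
apply_moves --pt "0 0 4 0 0 0" --pt "0 0 4 0 0 0" --pt "0 0 4 0 0 0" --pt "0 0 4 0 0 0" --pt "0 0 0 0 0 0"

```text
time: 9.07
tool_pos: [626.4, 17.5, 25.5]
tcp_rot: [-179.9, -0.0, 100.6]
ft_force: [-0.7, -0.4, -0.7]
finger_gap: 45.6
grip_force: 0.0
```

Emit:
apply_moves --pt "0 0 0 0 0 0" --pt "0 0 0 0 0 0" --pt "0 0 0 0 0 0" --pt "0 0 0 0 0 0" --pt "0 0 0 0 0 0" --fingers 0

```text
time: 9.7
tool_pos: [625.9, 17.2, 26.4]
tcp_rot: [-179.9, -0.0, 100.6]
ft_force: [-6.2, -0.4, 5.5]
finger_gap: 10.8
grip_force: 29.3
```

Emit:
apply_moves --pt "0 0 0 0 0 0" --pt "0 0 0 0 0 0" --pt "0 0 -4 0 0 0" --pt "0 0 -4 0 0 0" --pt "0 0 -4 0 0 0" --fingers 30

```text
time: 10.32
tool_pos: [627.0, 17.5, 38.6]
tcp_rot: [180.0, 0.0, 100.6]
ft_force: [-0.0, 0.4, -0.3]
finger_gap: 30.1
grip_force: 0.0
```

Emit:
apply_moves --pt "0 0 0 0 0 0" --pt "0 0 0 0 0 0" --pt "0 0 0 0 0 0" --pt "0 0 0 0 0 0" --pt "0 0 0 0 0 0" --fingers 0

```text
time: 10.95
tool_pos: [626.0, 17.2, 38.8]
tcp_rot: [-179.9, 0.0, 100.6]
ft_force: [-8.0, -1.3, 9.2]
finger_gap: 11.0
grip_force: 29.4
```

Emit:
apply_moves --pt "0 -4.4 -1.3 0 0 0" --pt "0 -4.5 -0.8 0 0 0" --pt "0 -4.5 -0.4 0 0 0" --pt "0 -4.6 0 0 0 0" --pt "0 -4.5 0.4 0 0 0"

```text
time: 11.58
tool_pos: [607.3, 13.6, 42.4]
tcp_rot: [179.6, 0.0, 100.6]
ft_force: [4.2, 0.9, 5.5]
finger_gap: 10.7
grip_force: 30.3
```

Emit:
apply_moves --pt "0 -4.5 0.9 0 0 0" --pt "0 -4.4 1.3 0 0 0" --pt "0 -4.2 1.7 0 0 0" --pt "0 -4.0 2.1 0 0 0" --pt "0 -3.8 2.5 0 0 0"

```text
time: 12.2
tool_pos: [584.0, 9.2, 31.6]
tcp_rot: [180.0, 0.0, 100.6]
ft_force: [2.3, -0.1, 6.3]
finger_gap: 10.3
grip_force: 32.0
```

Emit:
apply_moves --pt "0 -3.6 2.8 0 0 0" --pt "0 -3.3 3.2 0 0 0" --pt "0 -3.0 3.4 0 0 0" --pt "0 -2.6 3.7 0 0 0" --pt "0 -2.3 4.0 0 0 0"

```text
time: 12.82
tool_pos: [569.4, 6.6, 14.3]
tcp_rot: [-180.0, 0.0, 100.6]
ft_force: [4.6, -1.3, 3.1]
finger_gap: 10.2
grip_force: 32.6
```

```bash
python3 - <<'E'
from h import *
print(models.place_of('stop_grip','side'),sense()['tool_pos'])
E
```

```text
[{'xyz': [627.1, 19.6, 76.9], 'confidence': 0.87}] [568.92794464   6.60079108  13.69246889]
```

Emit:
apply_moves --pt "0 -1.9 4.1 0 0 0" --pt "0 -1.5 4.3 0 0 0" --pt "0 -1.1 4.4 0 0 0" --pt "0 -0.6 2.5 0 0 0" --pt "0 0 0 0 0 0"

```text
time: 13.5
tool_pos: [564.3, 5.8, -1.2]
tcp_rot: [-180.0, -0.0, 100.6]
ft_force: [3.5, -1.7, 1.4]
finger_gap: 10.7
grip_force: 33.5
```

```bash
python3 - <<'E'
from h import *
s=sense();print(s['tool_pos'],s['ft_force'],s['finger_gap'])
np.set_printoptions(precision=1,suppress=True)
p,d=eyes.snapshot('side');W=cloud('side',d)
print([(r['xyz'],r['confidence']) for r in models.place_of('stop_grip','side')])
c,s=np.cos(np.radians(FA)),np.sin(np.radians(FA))
q=W.reshape(-1,3);q=q[~np.isnan(q[:,0])];q=np.c_[(q[:,:2]-FX)@[[c,-s],[s,c]],q[:,2]]
q=q[(abs(q[:,1])<180)&(abs(q[:,0]-57)<60)&(q[:,2]>8)&(q[:,2]<60)]
for lo in range(-180,-130,8):
    r=q[(q[:,1]>=lo)&(q[:,1]<lo+8)]
    if len(r): print(lo,len(r),r.min(0),r.max(0))
r=q[(abs(q[:,1])<60)&(q[:,2]>32)&(q[:,0]>0)]; print('bar',len(r),np.percentile(r,[2,50,98],axis=0) if len(r) else '')
E
```

```text
[564.2600974    5.75884683  -1.1651838 ] [ 3.50998156 -1.73696889  1.42411061] 10.66029246165756
[([564.5, 6.4, 41.7], 0.69)]
-180 20 [  53.3 -179.8   35.4] [  63.8 -172.5   46.2]
-172 43 [  44.9 -171.3   30. ] [  70.2 -164.3   58.2]
-164 34 [  39.4 -163.7   30.4] [  77.1 -156.4   58.8]
-156 2 [  52.  -155.4   37. ] [  75.4 -154.6   47.4]
-132 38 [  64.1 -131.7   21.5] [ 114.9 -124.    40.5]
bar 214 [[ 52.5 -58.3  37.4]
 [ 59.9  -3.3  44. ]
 [ 64.6  56.8  47.4]]
```

Emit:
apply_moves --pt "0 -0.3 3 0 0 0" --pt "0 -0.3 3 0 0 0" --pt "0 0 0 0 0 0" --pt "0 0 0 0 0 0" --pt "0 0 0 0 0 0"

```text
time: 14.22
tool_pos: [563.6, 5.6, -7.0]
tcp_rot: [-179.9, -0.0, 100.6]
ft_force: [0.1, -2.5, 0.8]
finger_gap: 10.8
grip_force: 34.0
```

Emit:
apply_moves --pt "0 0 0 0 0 0" --pt "0 0 0 0 0 0" --pt "0 0 0 0 0 0" --pt "0 0 -5 0 0 0" --pt "0 0 -15 0 0 0" --fingers 40

```text
time: 14.85
tool_pos: [563.1, 5.8, 13.2]
tcp_rot: [-179.9, -0.0, 100.6]
ft_force: [-0.4, 0.1, 0.5]
finger_gap: 39.7
grip_force: 0.0
```

Emit:
apply_moves --pt "0 0 -30 0 0 0" --pt "0 0 -40 0 0 0" --pt "0 0 -40 0 0 0" --pt "0 0 -10 0 0 0" --pt "0 0 0 0 0 0" --fingers 60

```text
time: 15.48
tool_pos: [564.7, 5.6, 134.5]
tcp_rot: [179.9, 0.0, 100.6]
ft_force: [-0.9, -0.3, -0.5]
finger_gap: 59.7
grip_force: 0.0
```

```bash
python3 - <<'E'
from h import *
s=sense();print(s['tool_pos'],s['ft_force'],s['finger_gap'])
np.set_printoptions(precision=1,suppress=True)
c,s=np.cos(np.radians(FA)),np.sin(np.radians(FA))
def F(q):
    q=q.reshape(-1,3);q=q[~np.isnan(q[:,0])];return np.c_[(q[:,:2]-FX)@[[c,-s],[s,c]],q[:,2]]
for cam in('side','top'):
    p,d=eyes.snapshot(cam);W=cloud(cam,d);q=F(W)
    r=q[(abs(q[:,1])<60)&(q[:,2]>25)&(q[:,0]>0)&(q[:,2]<60)]; print('bar',len(r),np.percentile(r,[2,50,98],axis=0) if len(r) else '')
    print([(np.array(r['xyz']),r['confidence']) for r in models.place_of('stop_grip',cam)])
    for r in models.place_of('rail_1',cam):
        X=np.array(r['xyz']);m=(abs(W[...,2]-24)<5)&(np.hypot(W[...,0]-X[0],W[...,1]-X[1])<62)
        print(cam,X,r['confidence'],cv2.minAreaRect(W[m][:,:2].astype(np.float32)))
    # gripper tip
    t=sense()['tool_pos'];m=(np.hypot(W[...,0]-t[0],W[...,1]-t[1])<60)&(W[...,2]>60);
    if m.sum(): print('grip lowest',np.sort(W[m][:,2])[:12])
E
```

```text
[564.71770391   5.62600944 134.51896669] [-0.89035335 -0.33457635 -0.49042675] 59.73195053101607
bar 910 [[ 52.4 -58.1  25.7]
 [653.8  -5.   37.9]
 [702.3  57.3  59. ]]
[(array([560.4,   6. ,  29.8]), 0.89)]
side [493.5 455.3  12.7] 0.89 ((499.2526550292969, 452.521728515625), (100.18048858642578, 26.48583984375), 42.08372116088867)
side [474.2 -70.9  11.8] 0.71 ((471.114013671875, -69.10354614257812), (100.82552337646484, 26.4278507232666), 34.76250457763672)
side [404.9 380.8  13. ] 0.65 ((406.60113525390625, 379.1279296875), (98.45836639404297, 27.302383422851562), 21.6729679107666)
side [577.8 162.6  32.2] 0.6 ((530.542236328125, 153.32225036621094), (25.593873977661133, 98.93798828125), 10.287627220153809)
side [543.7 373.3  12.4] 0.57 ((545.2978515625, 368.9692077636719), (99.56034088134766, 29.187536239624023), 33.86347198486328)
side [487.4 121.6  12. ] 0.4 ((490.48223876953125, 126.54545593261719), (107.60042572021484, 69.20138549804688), 22.608470916748047)
grip lowest [167.6 168.4 169.4 169.6 170.  170.1 170.3 170.6 171.1 171.4 171.6 172.7]
bar 344 [[ 30.6 -57.3  25.6]
 [ 64.6  -1.4  36.5]
 [702.1  56.7  57.8]]
[(array([566. ,   8.7,  30.1]), 0.86)]
top [499.9 453.3  11.7] 0.76 ((499.4664306640625, 455.3549499511719), (99.71759033203125, 23.856464385986328), 41.01478958129883)
top [544.4 368.8  13.6] 0.66 ((546.7636108398438, 370.43756103515625), (100.54978942871094, 23.51439666748047), 36.0803108215332)
top [402.3 382.2  11.1] 0.52 ((407.1089782714844, 381.1388854980469), (99.91402435302734, 23.934228897094727), 21.96129608154297)
top [466.4 -67.6  10.2] 0.4 ((455.33673095703125, -90.97091674804688), (37.73473358154297, 25.616893768310547), 0.06757557392120361)
grip lowest [171.1 172.7 174.5 176.  181.7 183.  198.3 205.1 207.  210.7 210.9 213.2]
```

The stop is down, with the grip at z 30. The real fingertip is about 28 mm above the reported TCP, so I'll account for that. First rail: the right one.

```bash
python3 - <<'E'
from h import *
plan(471,-68,40,35)
plan(471,-68,-14,35,5,start=[471,-68,40,35])
E
```

```text
[[-5.5, -10.4, 9.2, 0, 0, 0.1145], [-6.7, -9.7, 9.2, 0, 0, 0.1145], [-7.8, -8.9, 9.2, 0, 0, 0.1145], [-8.7, -7.9, 9.2, 0, 0, 0.1145], [-9.6, -6.9, 9.2, 0, 0, 0.1145]]
[[-10.3, -5.7, 9.2, 0, 0, 0.1145], [-10.9, -4.5, 9.2, 0, 0, 0.1145], [-11.3, -3.2, 9.2, 0, 0, 0.1145], [-11.6, -1.9, 9.2, 0, 0, 0.1145], [-11.8, -0.6, 9.2, 0, 0, 0.1145]]
[[0.0, 0.0, 10.8, 0, 0, -0.0], [0.0, 0.0, 10.8, 0, 0, -0.0], [0.0, 0.0, 10.8, 0, 0, -0.0], [0.0, 0.0, 10.8, 0, 0, -0.0], [0.0, 0.0, 10.8, 0, 0, -0.0]]
```

Emit:
apply_moves --pt "-5.5 -10.4 9.2 0 0 0.1145" --pt "-6.7 -9.7 9.2 0 0 0.1145" --pt "-7.8 -8.9 9.2 0 0 0.1145" --pt "-8.7 -7.9 9.2 0 0 0.1145" --pt "-9.6 -6.9 9.2 0 0 0.1145" --fingers 38

```text
time: 16.4
tool_pos: [517.2, -31.3, 86.2]
tcp_rot: [-179.9, 0.0, 67.6]
ft_force: [0.6, -1.0, -0.6]
finger_gap: 37.5
grip_force: 0.0
```

Emit:
apply_moves --pt "-10.3 -5.7 9.2 0 0 0.1145" --pt "-10.9 -4.5 9.2 0 0 0.1145" --pt "-11.3 -3.2 9.2 0 0 0.1145" --pt "-11.6 -1.9 9.2 0 0 0.1145" --pt "-11.8 -0.6 9.2 0 0 0.1145"

```text
time: 17.02
tool_pos: [471.3, -68.2, 40.3]
tcp_rot: [-179.9, 0.0, 34.8]
ft_force: [0.4, -0.7, -0.0]
finger_gap: 37.9
grip_force: 0.0
```

Emit:
apply_moves --pt "0 0 0 0 0 0" --pt "0 0 14 0 0 0" --pt "0 0 14 0 0 0" --pt "0 0 14 0 0 0" --pt "0 0 0 0 0 0"

```text
time: 17.65
tool_pos: [470.5, -67.6, -2.6]
tcp_rot: [-179.8, 0.1, 35.1]
ft_force: [0.2, 0.1, 0.6]
finger_gap: 37.7
grip_force: 0.0
```

```bash
python3 - <<'E'
from h import *
s=sense();print(s['tool_pos'],s['tcp_rot'],s['ft_force'],s['finger_gap'])
u,v=w2px('side',(471,-68,20)).astype(int)
save('side','s3.png',(u-55,v-50,u+55,v+32),6)
E
```

```text
[470.53667812 -67.56018496  -2.63294874] [-1.79846772e+02  1.30924094e-01  3.50565267e+01] [0.20856387 0.11407866 0.57796522] 37.662921107778324
```

View pics/s3.png

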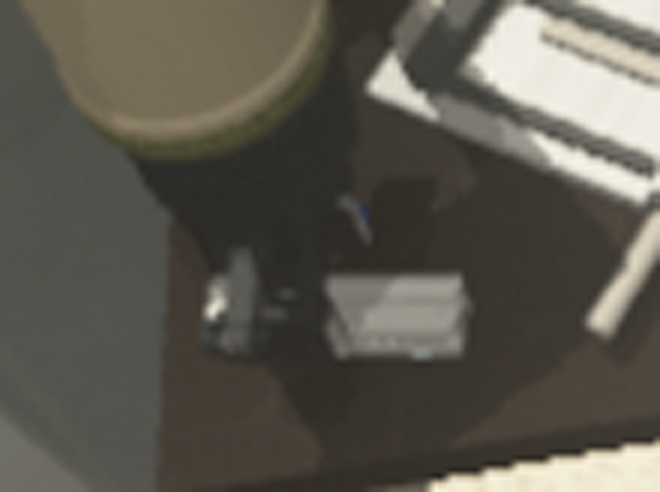

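The rail's right half shows at (400,315) with the fingers straddling it, and the marker cap at (355,215) is clear. I'll go down and close.

Emit:
apply_moves --pt "0 0 4 0 0 0" --pt "0 0 4 0 0 0" --pt "0 0 4 0 0 0" --pt "0 0 0 0 0 0" --pt "0 0 0 0 0 0"

```text
time: 18.32
tool_pos: [472.2, -68.1, -12.6]
tcp_rot: [180.0, -0.0, 35.0]
ft_force: [0.4, 0.3, 0.1]
finger_gap: 38.1
grip_force: 0.0
```

Emit:
apply_moves --pt "0 0 0 0 0 0" --pt "0 0 0 0 0 0" --pt "0 0 0 0 0 0" --pt "0 0 0 0 0 0" --pt "0 0 0 0 0 0" --fingers 15 --grip_force 50

```text
time: 18.95
tool_pos: [472.6, -68.2, -12.3]
tcp_rot: [180.0, -0.0, 35.0]
ft_force: [-0.2, -0.1, 6.1]
finger_gap: 22.1
grip_force: 49.6
```

```bash
python3 - <<'E'
from h import *
s=sense();print(s['tool_pos'],s['tcp_rot'],s['ft_force'],s['finger_gap'],s['grip_force'])
t=list(s['tool_pos']);x,y=fx(-7,-79.5);t[2]+=70
plan(x,y,60,10.6,start=t+[35]);plan(x,y,8,10.6,5,start=[x,y,60,10.6])
E
```

```text
[472.55724979 -68.22222752 -12.27744131] [ 1.79962345e+02 -3.03953162e-02  3.50251240e+01] [-0.21700261 -0.11896395  6.10685732] 22.144495581150473 49.63912904262543
[[18.1, -20.5, -0.5, 0, 0, 0.0852], [16.3, -22.0, -0.5, 0, 0, 0.0852], [14.3, -23.3, -0.5, 0, 0, 0.0852], [12.3, -24.4, -0.5, 0, 0, 0.0852], [10.2, -25.4, -0.5, 0, 0, 0.0852]]
[[0.0, 0.0, 10.4, 0, 0, -0.0], [0.0, 0.0, 10.4, 0, 0, -0.0], [0.0, 0.0, 10.4, 0, 0, -0.0], [0.0, 0.0, 10.4, 0, 0, -0.0], [0.0, 0.0, 10.4, 0, 0, -0.0]]
```

Emit:
apply_moves --pt "0 0 -6 0 0 0" --pt "0 0 -14 0 0 0" --pt "0 0 -20 0 0 0" --pt "0 0 -20 0 0 0" --pt "0 0 -12 0 0 0"

```text
time: 19.58
tool_pos: [472.8, -68.2, 61.1]
tcp_rot: [179.9, -0.1, 35.0]
ft_force: [-0.4, 0.1, -0.6]
finger_gap: 22.1
grip_force: 49.1
```

Emit:
apply_moves --pt "18.1 -20.5 -0.5 0 0 0.0852" --pt "16.3 -22.0 -0.5 0 0 0.0852" --pt "14.3 -23.3 -0.5 0 0 0.0852" --pt "12.3 -24.4 -0.5 0 0 0.0852" --pt "10.2 -25.4 -0.5 0 0 0.0852"

```text
time: 20.2
tool_pos: [487.1, 68.7, 62.0]
tcp_rot: [-180.0, 0.0, 10.5]
ft_force: [-0.8, -0.5, -0.6]
finger_gap: 22.1
grip_force: 49.1
```

Emit:
apply_moves --pt "0 0 10 0 0 0" --pt "0 0 10 0 0 0" --pt "0 0 10 0 0 0" --pt "0 0 10 0 0 0" --pt "0 0 8 0 0 0"

```text
time: 20.82
tool_pos: [486.9, 67.4, 12.8]
tcp_rot: [-180.0, 0.0, 10.6]
ft_force: [-1.0, -0.2, -1.8]
finger_gap: 22.1
grip_force: 49.1
```

```bash
cat > chk.py <<'E'
from h import *
import sys
np.set_printoptions(precision=1,suppress=True)
s=sense();print(s['time'],s['tool_pos'],s['tcp_rot'][2],s['ft_force'],s['finger_gap'],s['grip_force'])
c,si=np.cos(np.radians(FA)),np.sin(np.radians(FA))
t=np.array(s['tool_pos'][:2])-FX;print('tool in fixture',c*t[0]+si*t[1],-si*t[0]+c*t[1])
def rect(cam,z=30,x0=-110,x1=80,y0=-125,y1=125,sc=2.2):
    p,d=eyes.snapshot(cam);k=eyes.get_calibration(cam)
    gx,gy=np.meshgrid(np.arange(x0,x1,1/sc),np.arange(y1,y0,-1/sc))
    X=np.stack([FX[0]+c*gx-si*gy,FX[1]+si*gx+c*gy,np.full_like(gx,z)],-1)
    q=(X@np.array(k['R']).T+np.array(k['t']))@np.array(k['intrinsics']).T
    im=cv2.remap(p[...,::-1].copy(),(q[...,:2]/q[...,2:]).astype(np.float32),None,cv2.INTER_CUBIC)
    for y in range(-100,101,20): cv2.line(im,(0,int((y1-y)*sc)),(6,int((y1-y)*sc)),(0,0,255),1)
    for x in range(-100,81,20): cv2.line(im,(int((x-x0)*sc),0),(int((x-x0)*sc),6),(0,0,255),1)
    return im,d
if len(sys.argv)>1:
    z=float(sys.argv[2])
    cv2.imwrite('pics/'+sys.argv[1],np.hstack([cv2.resize(rect(cam,z)[0],(398,550)) for cam in('top','side')]))
E
python3 chk.py r1.png 36
```

```text
20.825 [486.9  67.4  12.8] 10.586040975000214 [-1.  -0.2 -1.8] 22.103582440745 49.13721442222595
tool in fixture -7.872324422039637 -79.50790753192118
```

View pics/r1.png

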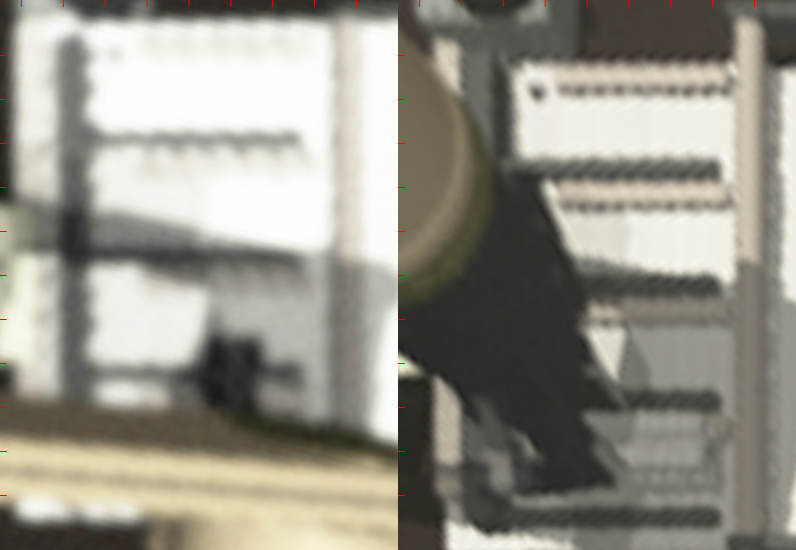

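The rail's far end shows at (715,440) in the side half, within lane 1. Now I'll lower it.

Emit:
apply_moves --pt "0 0 3 0 0 0" --pt "0 0 3 0 0 0" --pt "0 0 3 0 0 0" --pt "0 0 2 0 0 0" --pt "0 0 1 0 0 0"

```text
time: 21.55
tool_pos: [487.2, 67.9, 1.7]
tcp_rot: [-180.0, 0.0, 10.6]
ft_force: [-0.4, 0.8, -1.3]
finger_gap: 22.3
grip_force: 49.1
```

Emit:
apply_moves --pt "0 0 1 0 0 0" --pt "0 0 0 0 0 0" --pt "2 0 0 0 0 0" --pt "2 0 0 0 0 0" --pt "0 0 0 0 0 0"

```text
time: 22.18
tool_pos: [491.5, 68.6, 0.9]
tcp_rot: [180.0, -0.0, 10.6]
ft_force: [-0.2, -0.7, -1.0]
finger_gap: 22.0
grip_force: 49.1
```

Emit:
apply_moves --pt "1 0 0.5 0 0 0" --pt "1 0 0.5 0 0 0" --pt "0 0 0 0 0 0" --pt "0 0 0 0 0 0" --pt "0 0 0 0 0 0"

```text
time: 22.8
tool_pos: [493.1, 68.9, -0.2]
tcp_rot: [180.0, 0.0, 10.6]
ft_force: [-0.0, -0.7, -0.2]
finger_gap: 22.3
grip_force: 49.1
```

Emit:
apply_moves --pt "1 0 0 0 0 0" --pt "1 0 0 0 0 0" --pt "0 0 0 0 0 0" --pt "0 0 0 0 0 0" --pt "0 0 0 0 0 0"

```text
time: 23.42
tool_pos: [495.1, 69.3, -0.2]
tcp_rot: [180.0, 0.0, 10.6]
ft_force: [-0.5, 1.0, -0.3]
finger_gap: 22.3
grip_force: 49.1
```

```bash
python3 chk.py; python3 - <<'E'
from h import *
np.set_printoptions(precision=1,suppress=True)
c,si=np.cos(np.radians(FA)),np.sin(np.radians(FA))
for cam in('side','top'):
    p,d=eyes.snapshot(cam);q=cloud(cam,d).reshape(-1,3);q=q[~np.isnan(q[:,0])];q=np.c_[(q[:,:2]-FX)@[[c,-si],[si,c]],q[:,2]]
    r=q[(q[:,1]>-97)&(q[:,1]<-62)&(q[:,0]<80)&(q[:,0]>10)&(q[:,2]>15)&(q[:,2]<50)]
    for lo in range(10,72,4):
        k=r[(r[:,0]>=lo)&(r[:,0]<lo+4)]
        if len(k): print(cam,lo,len(k),'z',np.median(k[:,2]),'y',k[:,1].min(),k[:,1].max())
E
```

```text
23.425 [495.1  69.3  -0.2] 10.615861973603929 [-0.5  1.  -0.3] 22.252389274712222 49.119518995285034
tool in fixture 0.5226929345992932 -79.16170110115189
side 10 33 z 35.21306469159643 y -96.64093854160478 -62.27027677946899
side 14 18 z 33.598085651362496 y -92.73062429949904 -68.3122850029593
side 18 18 z 32.315217579415695 y -91.93041480059989 -68.33379671066129
side 22 19 z 33.41625393906332 y -92.22843757944595 -69.41657510375096
side 26 17 z 34.11550573597252 y -92.88518257579804 -68.92039052110351
side 30 19 z 34.45137230043382 y -91.7639787928029 -68.69255133563071
side 34 19 z 31.765793327402733 y -92.49941479512978 -69.47055022102998
side 38 16 z 32.975977021760244 y -91.368288775788 -69.45657469866931
side 42 16 z 33.869346447054006 y -92.06693296722003 -68.35042336145946
side 46 19 z 33.52306259944424 y -91.8964069195113 -67.61484479856324
side 50 12 z 34.34907416079565 y -96.36324417582036 -64.60258593314725
side 54 16 z 35.335827995088465 y -95.47934826668124 -63.2121591851543
side 58 24 z 35.16543621150135 y -96.47579658662445 -63.457175151020145
side 62 19 z 31.745326737707888 y -95.04307093306106 -63.423779848771765
top 38 1 z 15.827653142623062 y -62.63000220625189 -62.63000220625189
top 42 1 z 15.971548894830557 y -63.29280590594024 -63.29280590594024
top 62 1 z 32.69545476695137 y -62.43760957240873 -62.43760957240873
```

Emit:
apply_moves --pt "1 0 0.5 0 0 0" --pt "1 0 0.5 0 0 0" --pt "0 0 0 0 0 0" --pt "0 0 0 0 0 0" --pt "0 0 0 0 0 0"

```text
time: 24.15
tool_pos: [496.0, 69.4, -0.3]
tcp_rot: [180.0, 0.2, 10.6]
ft_force: [-11.4, -2.0, 15.7]
finger_gap: 22.0
grip_force: 51.0
```

Emit:
apply_moves --pt "1 0 0.5 0 0 0" --pt "1 0 0 0 0 0" --pt "0 0 0 0 0 0" --pt "0 0 0 0 0 0" --pt "0 0 0 0 0 0"

```text
time: 24.78
tool_pos: [496.0, 69.5, -0.4]
tcp_rot: [-180.0, 0.4, 10.6]
ft_force: [-25.5, -5.1, 32.4]
finger_gap: 22.0
grip_force: 52.8
```

Emit:
apply_moves --pt "0.5 0 0 0 0 0" --pt "0.5 0 0 0 0 0" --pt "0 0 0 0 0 0" --pt "0 0 0 0 0 0" --pt "0 0 0 0 0 0"

```text
time: 25.4
tool_pos: [496.0, 69.4, -0.4]
tcp_rot: [-180.0, 0.5, 10.6]
ft_force: [-30.2, -5.6, 37.4]
finger_gap: 22.4
grip_force: 53.4
```

Emit:
apply_moves --pt "-1.5 0 -1 0 0 0" --pt "-1.3 0 0 0 0 0" --pt "0 0 0 0 0 0" --pt "0 0 0 0 0 0" --pt "0 0 0 0 0 0"

```text
time: 26.02
tool_pos: [496.1, 69.5, -0.3]
tcp_rot: [-180.0, 0.2, 10.6]
ft_force: [-9.7, -2.1, 11.4]
finger_gap: 22.0
grip_force: 50.4
```

Emit:
apply_moves --pt "0 0 0 0 0 0" --pt "0 0 0 0 0 0" --pt "0 0 0 0 0 0" --pt "0 0 -10 0 0 0" --pt "0 0 -30 0 0 0" --fingers 36

```text
time: 26.65
tool_pos: [495.7, 69.7, 38.6]
tcp_rot: [-180.0, 0.2, 10.6]
ft_force: [0.1, -0.4, 0.5]
finger_gap: 36.2
grip_force: 0.0
```

Emit:
apply_moves --pt "0 0 -50 0 0 0" --pt "0 -40 -20 0 0 0" --pt "0 -50 0 0 0 0" --pt "0 -50 0 0 0 0" --pt "0 -50 0 0 0 0"

```text
time: 27.28
tool_pos: [462.2, 258.1, 110.4]
tcp_rot: [-180.0, -0.1, 10.6]
ft_force: [0.3, -0.6, -0.0]
finger_gap: 35.8
grip_force: 0.0
```

```bash
cat > look.py <<'E'
from h import *
np.set_printoptions(precision=1,suppress=True)
c,si=np.cos(np.radians(FA)),np.sin(np.radians(FA))
for cam in('top','side'):
    p,d=eyes.snapshot(cam);W=cloud(cam,d)
    for r in models.place_of('rail_1',cam):
        X=np.array(r['xyz']);q=X[:2]-FX
        m=(abs(W[...,2]-24)<5)&(np.hypot(W[...,0]-X[0],W[...,1]-X[1])<62)
        R=cv2.minAreaRect(W[m][:,:2].astype(np.float32)) if m.sum()>5 else None
        print(cam,X,round(r['confidence'],2),'fix',c*q[0]+si*q[1],-si*q[0]+c*q[1],np.round(R[0],1),np.round(R[1]),round(R[2],1))
E
python3 chk.py; python3 look.py
```

```text
27.275 [462.2 258.1 110.4] 10.603537196162549 [ 0.3 -0.6 -0. ] 35.8093252588998 0.0
tool in fixture 2.9736313519899333 112.45897338610125
top [489.9  68.1  21.6] 0.64 fix -4.782701606763059 -79.37471741896576 [487.1  71.8] [118.  66.] 11.4
top [402.2 384.   11.5] 0.5 fix -32.87590006862066 247.267092826114 [407.4 381.3] [99. 24.] 21.9
top [498.9 451.2  12.3] 0.5 fix 74.53547895531602 295.53225268471397 [499.7 455.5] [100.  24.] 41.2
top [550.1 373.3  13.9] 0.44 fix 110.53195861904234 209.54327983459245 [546.8 370.7] [98. 24.] 35.9
side [491.6  66.6  20.4] 0.95 fix -3.3876385391278507 -81.16183773873173 [488.6  71.3] [108.  63.] 9.7
side [403.8 380.    6.8] 0.72 fix -32.03900891243223 243.04102926853542 [413.3 381.5] [86. 29.] 19.2
side [494.3 453.5   9.3] 0.66 fix 70.43706445563737 298.6391802005765 [499.1 452.8] [99. 28.] 41.8
side [541.9 372.5  12.2] 0.61 fix 102.32472767552579 210.26533263029714 [545.8 368.1] [99. 28.] 35.3
```

Rail 1 is seated. Next is the rail at (406,381), yaw 22, for lane 2.

```bash
python3 - <<'E'
from h import *
plan(405.5,380.5,40,22)
a=[405.5,380.5,60,22];x,y=fx(-5,-26.5)
plan(x,y,60,10.6,start=a)
E
```

```text
[[-6.5, -26.3, 14.0, 0, 0, -0.0392], [-5.5, -26.6, 14.0, 0, 0, -0.0392], [-4.4, -26.8, 14.0, 0, 0, -0.0392], [-3.4, -26.9, 14.0, 0, 0, -0.0392], [-2.3, -27.0, 14.0, 0, 0, -0.0392]]
[[-5.7, 53.9, -0.0, 0, 0, 0.0398], [-3.6, 54.1, -0.0, 0, 0, 0.0398], [-1.4, 54.2, -0.0, 0, 0, 0.0398], [0.8, 54.2, -0.0, 0, 0, 0.0398], [2.9, 54.1, -0.0, 0, 0, 0.0398]]
```

Emit:
apply_moves --pt "-6.5 -26.3 14.0 0 0 -0.0392" --pt "-5.5 -26.6 14.0 0 0 -0.0392" --pt "-4.4 -26.8 14.0 0 0 -0.0392" --pt "-3.4 -26.9 14.0 0 0 -0.0392" --pt "-2.3 -27.0 14.0 0 0 -0.0392" --fingers 40

```text
time: 28.1
tool_pos: [406.7, 379.4, 39.3]
tcp_rot: [180.0, -0.0, 21.8]
ft_force: [0.6, 0.2, 0.2]
finger_gap: 40.2
grip_force: 0.0
```

Emit:
apply_moves --pt "0 0 10 0 0 0" --pt "0 0 15 0 0 0" --pt "0 0 15 0 0 0" --pt "0 0 8 0 0 0" --pt "0 0 4 0 0 0"

```text
time: 28.72
tool_pos: [406.0, 379.3, -13.4]
tcp_rot: [180.0, 0.0, 21.8]
ft_force: [-0.3, 0.8, 0.1]
finger_gap: 40.2
grip_force: 0.0
```

Emit:
apply_moves --pt "0 0 0 0 0 0" --pt "0 0 0 0 0 0" --pt "0 0 0 0 0 0" --pt "0 0 0 0 0 0" --pt "0 0 0 0 0 0" --fingers 15

```text
time: 29.35
tool_pos: [406.1, 380.0, -12.6]
tcp_rot: [-180.0, -0.0, 21.9]
ft_force: [0.0, -0.2, 0.3]
finger_gap: 22.4
grip_force: 49.5
```

Emit:
apply_moves --pt "0 0 -10 0 0 0" --pt "0 0 -20 0 0 0" --pt "0 0 -30 0 0 0" --pt "0 0 -30 0 0 0" --pt "0 0 -23 0 0 0"

```text
time: 29.98
tool_pos: [406.9, 380.6, 103.8]
tcp_rot: [-179.9, -0.2, 21.8]
ft_force: [0.7, 0.3, -0.5]
finger_gap: 22.4
grip_force: 49.4
```

Emit:
apply_moves --pt "-5.7 53.9 0 0 0 0.0398" --pt "-3.6 54.1 0 0 0 0.0398" --pt "-1.4 54.2 0 0 0 0.0398" --pt "0.8 54.2 0 0 0 0.0398" --pt "2.9 54.1 0 0 0 0.0398"

```text
time: 30.6
tool_pos: [480.9, 117.5, 102.4]
tcp_rot: [180.0, -0.2, 10.4]
ft_force: [1.5, -0.2, 0.0]
finger_gap: 21.9
grip_force: 49.5
```

```bash
python3 chk.py; python3 - <<'E'
from h import *
x,y=fx(-5,-26.5);plan(x,y,10,10.6,10)
E
```

```text
30.6 [480.9 117.5 102.4] 10.380231298564254 [ 1.5 -0.2  0. ] 21.908367257102995 49.48566913604736
tool in fixture -4.570298283272651 -29.12444856481832
[[-0.0, -0.3, 9.2, 0, 0, -0.0004], [-0.0, -0.3, 9.2, 0, 0, -0.0004], [-0.0, -0.3, 9.2, 0, 0, -0.0004], [-0.0, -0.3, 9.2, 0, 0, -0.0004], [-0.0, -0.3, 9.2, 0, 0, -0.0004]]
[[-0.0, -0.3, 9.2, 0, 0, -0.0004], [-0.0, -0.3, 9.2, 0, 0, -0.0004], [-0.0, -0.3, 9.2, 0, 0, -0.0004], [-0.0, -0.3, 9.2, 0, 0, -0.0004], [-0.0, -0.3, 9.2, 0, 0, -0.0004]]
```

Emit:
apply_moves --pt "-0.5 -0.5 14 0 0 0" --pt "0 -0.5 18 0 0 0" --pt "0 -0.5 18 0 0 0" --pt "0 -0.5 18 0 0 -0.002" --pt "0 -0.5 12 0 0 -0.002"

```text
time: 31.22
tool_pos: [477.7, 122.1, 18.4]
tcp_rot: [-180.0, 0.1, 10.8]
ft_force: [-0.5, -0.1, -0.4]
finger_gap: 22.2
grip_force: 49.5
```

Emit:
apply_moves --pt "0 0 8 0 0 0" --pt "0 0 4 0 0 0" --pt "0 0 0 0 0 0" --pt "0 0 0 0 0 0" --pt "0 0 0 0 0 0"

```text
time: 31.85
tool_pos: [479.4, 121.5, 8.8]
tcp_rot: [180.0, -0.1, 10.7]
ft_force: [-0.8, -0.2, -1.6]
finger_gap: 22.4
grip_force: 49.5
```

```bash
cat > lane.py <<'E'
from h import *
import sys
np.set_printoptions(precision=1,suppress=True)
yc=float(sys.argv[1]);zt=float(sys.argv[2])
c,si=np.cos(np.radians(FA)),np.sin(np.radians(FA))
for cam in('side','top'):
    p,d=eyes.snapshot(cam);q=cloud(cam,d).reshape(-1,3);q=q[~np.isnan(q[:,0])];q=np.c_[(q[:,:2]-FX)@[[c,-si],[si,c]],q[:,2]]
    r=q[(abs(q[:,1]-yc)<21)&(q[:,0]<66)&(q[:,0]>-66)&(abs(q[:,2]-zt)<6)]
    for lo in range(-66,66,6):
        k=r[(r[:,0]>=lo)&(r[:,0]<lo+6)]
        if len(k)>5: print(cam,lo,len(k),'z',round(float(np.median(k[:,2])),1),'y',np.percentile(k[:,1],[3,97]))
E
python3 chk.py;python3 lane.py -26.5 47
```

```text
31.85 [479.4 121.5   8.8] 10.663116790289703 [-0.8 -0.2 -1.6] 22.391836588475496 49.529603719711304
tool in fixture -5.2760130384530175 -24.987730838526083
side -6 12 z 45.0 y [-23.4 -13.7]
side 0 19 z 44.2 y [-45.3 -14.1]
side 6 20 z 45.1 y [-41.  -9.]
side 12 14 z 43.5 y [-37.8 -15.9]
side 18 16 z 44.2 y [-37.3 -15.5]
side 24 15 z 43.4 y [-37.2 -14. ]
side 30 17 z 43.6 y [-37.8 -15.6]
side 36 17 z 43.9 y [-38.  -14.6]
side 42 10 z 43.9 y [-37.4 -17.2]
```

Emit:
apply_moves --pt "0 0.5 3 0 0 0" --pt "0 0 3 0 0 0" --pt "0 0 2 0 0 0" --pt "0 0 1.5 0 0 0" --pt "0 0 0 0 0 0"

```text
time: 32.58
tool_pos: [478.8, 120.9, -0.6]
tcp_rot: [180.0, 0.0, 10.7]
ft_force: [-4.9, -0.9, 8.5]
finger_gap: 22.0
grip_force: 50.5
```

Emit:
apply_moves --pt "1 0 0 0 0 0" --pt "1 0 0 0 0 0" --pt "1 0 0 0 0 0" --pt "0 0 0 0 0 0" --pt "0 0 0 0 0 0"

```text
time: 33.2
tool_pos: [481.7, 121.5, -0.6]
tcp_rot: [180.0, 0.0, 10.7]
ft_force: [-5.9, -1.1, 9.1]
finger_gap: 21.8
grip_force: 50.6
```

Emit:
apply_moves --pt "0.7 0 0 0 0 0" --pt "0.7 0 0 0 0 0" --pt "0.6 0 0 0 0 0" --pt "0 0 0 0 0 0" --pt "0 0 0 0 0 0"

```text
time: 33.83
tool_pos: [483.6, 121.9, -0.6]
tcp_rot: [180.0, 0.1, 10.7]
ft_force: [-5.9, 0.1, 9.4]
finger_gap: 22.1
grip_force: 50.6
```

Emit:
apply_moves --pt "0.7 0 0 0 0 0" --pt "0.7 0 0 0 0 0" --pt "0.6 0 0 0 0 0" --pt "0 0 0 0 0 0" --pt "0 0 0 0 0 0"

```text
time: 34.45
tool_pos: [484.7, 122.1, -0.7]
tcp_rot: [-180.0, 0.2, 10.7]
ft_force: [-10.1, -2.5, 13.7]
finger_gap: 22.1
grip_force: 51.2
```

Emit:
apply_moves --pt "0.5 0 0 0 0 0" --pt "0.5 0 0 0 0 0" --pt "0 0 0 0 0 0" --pt "0 0 0 0 0 0" --pt "0 0 0 0 0 0"

```text
time: 35.08
tool_pos: [484.7, 122.1, -0.7]
tcp_rot: [180.0, 0.3, 10.7]
ft_force: [-16.3, -2.0, 18.4]
finger_gap: 22.1
grip_force: 51.8
```

Emit:
apply_moves --pt "-0.7 0 -0.7 0 0 0" --pt "0 0 0 0 0 0" --pt "0 0 0 0 0 0" --pt "0 0 0 0 0 0" --pt "0 0 0 0 0 0"

```text
time: 35.7
tool_pos: [484.7, 122.1, -0.6]
tcp_rot: [180.0, 0.2, 10.7]
ft_force: [-8.2, -2.1, 7.3]
finger_gap: 22.1
grip_force: 50.5
```

Emit:
apply_moves --pt "0 0 0 0 0 0" --pt "0 0 0 0 0 0" --pt "0 0 0 0 0 0" --pt "0 0 -10 0 0 0" --pt "0 0 -30 0 0 0" --fingers 36

```text
time: 36.33
tool_pos: [484.6, 122.1, 38.8]
tcp_rot: [-180.0, 0.2, 10.7]
ft_force: [0.9, 0.6, -0.2]
finger_gap: 35.7
grip_force: 0.0
```

Emit:
apply_moves --pt "0 0 -50 0 0 0" --pt "0 -40 -20 0 0 0" --pt "0 -55 0 0 0 0" --pt "0 -55 0 0 0 0" --pt "0 -20 0 0 0 0"

```text
time: 36.95
tool_pos: [454.1, 292.0, 110.5]
tcp_rot: [-180.0, -0.1, 10.8]
ft_force: [0.5, 0.2, 0.9]
finger_gap: 36.1
grip_force: 0.0
```

```bash
python3 chk.py; python3 look.py; python3 lane.py -26.5 35; python3 - <<'E'
from h import *
plan(546,370,40,36)
x,y=fx(-5,26.5)
plan(x,y,100,10.6,start=[546,370,100,36])
E
```

```text
36.95 [454.1 292.  110.5] 10.82361989361583 [0.5 0.2 0.9] 36.148194610455164 0.0
tool in fixture 1.2366950470448934 147.332197483956
top [482.2 125.5  22.2] 0.82 fix -1.7924962700444755 -21.537802978063397 [485.3 111.1] [113.  89.] 30.6
top [500.6 452.1  12. ] 0.57 fix 76.37202526442177 296.10417720290695 [499.1 455.3] [100.  24.] 41.0
top [491.4  68.   24.3] 0.57 fix -3.326693718099998 -79.74893797979979 [487.5  83.9] [113.  81.] 10.2
top [549.4 369.8  15.4] 0.4 fix 109.2000741474931 206.23177205799792 [570.4 387.6] [42. 24.] 36.7
side [479.7 123.5  23. ] 0.97 fix -4.617737344143801 -23.04379529983071 [476.9 110.4] [113.  89.] 10.2
side [542.8 372.3  13.8] 0.92 fix 103.17257921963781 209.90318934491577 [545.9 368.1] [100.  28.] 36.3
side [493.4  66.6  20.9] 0.75 fix -1.618354910658697 -81.49295016983461 [485.5  82. ] [108.  86.] 10.6
side [495.4 453.6   9.9] 0.59 fix 71.53668847476311 298.53512724981744 [499.  452.8] [100.  28.] 40.1
side -48 20 z 33.6 y [-38.4 -16.5]
side -42 18 z 34.3 y [-38.2 -15. ]
side -36 19 z 34.4 y [-37.6 -17.8]
side -30 19 z 34.8 y [-38.4 -15.2]
side -24 14
[... 1123 characters left out ...]
 -8.6]
[[20.9, -12.7, 13.9, 0, 0, -0.0886], [21.9, -10.9, 13.9, 0, 0, -0.0886], [22.8, -8.9, 13.9, 0, 0, -0.0886], [23.5, -6.8, 13.9, 0, 0, -0.0886], [24.0, -4.7, 13.9, 0, 0, -0.0886]]
[[-35.5, 23.1, -0.0, 0, 0, 0.0887], [-33.3, 26.2, -0.0, 0, 0, 0.0887], [-30.9, 29.0, -0.0, 0, 0, 0.0887], [-28.2, 31.6, -0.0, 0, 0, 0.0887], [-25.3, 34.0, -0.0, 0, 0, 0.0887]]Traceback (most recent call last):
  File "look.py", line 10, in <module>
    print(cam,X,round(r['confidence'],2),'fix',c*q[0]+si*q[1],-si*q[0]+c*q[1],np.round(R[0],1),np.round(R[1]),round(R[2],1))
                                                                                       ~^^^
TypeError: 'NoneType' object is not subscriptable
```

Emit:
apply_moves --pt "20.9 -12.7 13.9 0 0 -0.0886" --pt "21.9 -10.9 13.9 0 0 -0.0886" --pt "22.8 -8.9 13.9 0 0 -0.0886" --pt "23.5 -6.8 13.9 0 0 -0.0886" --pt "24.0 -4.7 13.9 0 0 -0.0886" --fingers 42

```text
time: 37.88
tool_pos: [546.8, 370.2, 39.5]
tcp_rot: [180.0, 0.0, 36.1]
ft_force: [-0.2, 0.2, 0.6]
finger_gap: 41.9
grip_force: 0.0
```

Emit:
apply_moves --pt "0 0 10 0 0 0" --pt "0 0 15 0 0 0" --pt "0 0 15 0 0 0" --pt "0 0 9 0 0 0" --pt "0 0 4 0 0 0"

```text
time: 38.5
tool_pos: [544.9, 371.0, -13.8]
tcp_rot: [-180.0, 0.1, 36.0]
ft_force: [0.6, -0.1, 1.0]
finger_gap: 41.8
grip_force: 0.0
```

Emit:
apply_moves --pt "0 0 0 0 0 0" --pt "0 0 0 0 0 0" --pt "0 0 0 0 0 0" --pt "0 0 0 0 0 0" --pt "0 0 0 0 0 0" --fingers 15

```text
time: 39.12
tool_pos: [545.7, 371.5, -12.7]
tcp_rot: [180.0, -0.0, 36.1]
ft_force: [-0.6, 0.2, 0.2]
finger_gap: 22.2
grip_force: 50.5
```

```bash
python3 chk.py; python3 - <<'E'
from h import *
s=sense();x,y=fx(-5,26.5)
plan(x,y,100,10.6,start=list(s['tool_pos'][:2])+[100,36])
E
```

```text
39.125 [545.7 371.5 -12.7] 36.05859925069573 [-0.6  0.2  0.2] 22.22000436172536 50.54194450378418
tool in fixture 105.83428788766616 208.60715648848918
[[-35.6, 23.4, -0.0, 0, 0, 0.0887], [-33.4, 26.5, -0.0, 0, 0, 0.0887], [-31.0, 29.3, -0.0, 0, 0, 0.0887], [-28.2, 31.9, -0.0, 0, 0, 0.0887], [-25.3, 34.3, -0.0, 0, 0, 0.0887]]
```

Emit:
apply_moves --pt "0 0 -10 0 0 0" --pt "0 0 -20 0 0 0" --pt "0 0 -30 0 0 0" --pt "0 0 -30 0 0 0" --pt "0 0 -23 0 0 0"

```text
time: 39.75
tool_pos: [546.5, 371.9, 103.7]
tcp_rot: [180.0, -0.2, 36.1]
ft_force: [0.7, -0.6, -1.5]
finger_gap: 22.2
grip_force: 50.3
```

Emit:
apply_moves --pt "-35.6 23.4 0 0 0 0.0887" --pt "-33.4 26.5 0 0 0 0.0887" --pt "-31.0 29.3 0 0 0 0.0887" --pt "-28.2 31.9 0 0 0 0.0887" --pt "-25.3 34.3 0 0 0 0.0887"

```text
time: 40.38
tool_pos: [470.5, 171.0, 101.9]
tcp_rot: [-180.0, -0.1, 10.5]
ft_force: [0.1, -0.8, -1.1]
finger_gap: 21.6
grip_force: 50.4
```

Emit:
apply_moves --pt "0 0 14 0 0 0" --pt "0 0 18 0 0 0" --pt "0 0 18 0 0 0" --pt "0 0 18 0 0 0" --pt "0 0 12 0 0 0"

```text
time: 41.0
tool_pos: [469.3, 172.2, 17.9]
tcp_rot: [180.0, 0.1, 10.7]
ft_force: [-0.3, 0.1, -0.1]
finger_gap: 22.3
grip_force: 50.4
```

Emit:
apply_moves --pt "0 0 6 0 0 0" --pt "0 0 3 0 0 0" --pt "0 0 0 0 0 0" --pt "0 0 0 0 0 0" --pt "0 0 0 0 0 0"

```text
time: 41.62
tool_pos: [470.7, 172.1, 11.5]
tcp_rot: [-180.0, -0.1, 10.6]
ft_force: [0.0, -0.1, -0.1]
finger_gap: 22.0
grip_force: 50.4
```

```bash
python3 chk.py;python3 lane.py 26.5 45
```

```text
41.625 [470.7 172.1  11.5] 10.644366513114637 [ 0.  -0.1 -0.1] 22.008852049460913 50.352038741111755
tool in fixture -4.535478701039609 26.347548951862343
side -6 7 z 47.1 y [27.5 35.6]
side 0 16 z 47.6 y [ 7.8 37.2]
side 6 22 z 45.7 y [ 7.7 40.3]
side 12 21 z 46.0 y [15.  36.9]
side 18 18 z 46.4 y [13.4 33.9]
side 24 19 z 46.5 y [13.4 35.2]
side 30 21 z 46.1 y [13.5 36.3]
side 36 18 z 45.2 y [13.8 35.1]
side 42 13 z 46.0 y [14.5 35.6]
top -54 7 z 46.3 y [17.8 26.9]
top -48 9 z 48.2 y [16.5 27.9]
top -42 8 z 46.4 y [18.3 28.1]
top -36 6 z 45.5 y [18.3 29.7]
```

Emit:
apply_moves --pt "0 0 4 0 0 0" --pt "0 0 4 0 0 0" --pt "0 0 2.5 0 0 0" --pt "0 0 2 0 0 0" --pt "0 0 0 0 0 0"

```text
time: 42.35
tool_pos: [470.0, 171.9, -0.8]
tcp_rot: [180.0, 0.1, 10.7]
ft_force: [-6.6, -1.7, 10.2]
finger_gap: 22.0
grip_force: 51.6
```

Emit:
apply_moves --pt "1 0 0 0 0 0" --pt "1 0 0 0 0 0" --pt "0.6 0 0 0 0 0" --pt "0 0 0 0 0 0" --pt "0 0 0 0 0 0"

```text
time: 42.98
tool_pos: [472.4, 172.5, -0.8]
tcp_rot: [-180.0, 0.1, 10.7]
ft_force: [-7.6, -1.7, 10.6]
finger_gap: 22.1
grip_force: 51.7
```

Emit:
apply_moves --pt "0.7 0 0 0 0 0" --pt "0.7 0 0 0 0 0" --pt "0.6 0 0 0 0 0" --pt "0 0 0 0 0 0" --pt "0 0 0 0 0 0"

```text
time: 43.6
tool_pos: [474.3, 172.9, -0.8]
tcp_rot: [-180.0, 0.1, 10.7]
ft_force: [-7.4, -1.9, 12.0]
finger_gap: 22.3
grip_force: 51.7
```

Emit:
apply_moves --pt "0.6 0 0 0 0 0" --pt "0.6 0 0 0 0 0" --pt "0 0 0 0 0 0" --pt "0 0 0 0 0 0" --pt "0 0 0 0 0 0"

```text
time: 44.22
tool_pos: [475.5, 173.1, -0.8]
tcp_rot: [-180.0, 0.1, 10.7]
ft_force: [-6.8, -1.2, 11.7]
finger_gap: 22.4
grip_force: 51.7
```

Emit:
apply_moves --pt "0.6 0 0 0 0 0" --pt "0.6 0 0 0 0 0" --pt "0 0 0 0 0 0" --pt "0 0 0 0 0 0" --pt "0 0 0 0 0 0"

```text
time: 44.85
tool_pos: [475.9, 173.2, -0.8]
tcp_rot: [-180.0, 0.2, 10.7]
ft_force: [-11.6, -2.7, 15.8]
finger_gap: 22.3
grip_force: 52.2
```

Emit:
apply_moves --pt "0.5 0 0 0 0 0" --pt "0.5 0 0 0 0 0" --pt "0 0 0 0 0 0" --pt "0 0 0 0 0 0" --pt "0 0 0 0 0 0"

```text
time: 45.48
tool_pos: [475.9, 173.2, -0.8]
tcp_rot: [180.0, 0.3, 10.7]
ft_force: [-17.0, -3.6, 21.2]
finger_gap: 22.4
grip_force: 52.8
```

Emit:
apply_moves --pt "0.4 0 0 0 0 0" --pt "0.4 0 0 0 0 0" --pt "0 0 0 0 0 0" --pt "0 0 0 0 0 0" --pt "0 0 0 0 0 0"

```text
time: 46.1
tool_pos: [475.9, 173.2, -0.9]
tcp_rot: [180.0, 0.4, 10.7]
ft_force: [-20.2, -4.6, 25.1]
finger_gap: 22.2
grip_force: 53.3
```

Contact made. I'll release it and take the last rail at (499,454), yaw 41.

Emit:
apply_moves --pt "-1.4 0 -0.8 0 0 0" --pt "0 0 0 0 0 0" --pt "0 0 0 0 0 0" --pt "0 0 0 0 0 0" --pt "0 0 0 0 0 0"

```text
time: 46.72
tool_pos: [475.9, 173.2, -0.8]
tcp_rot: [-180.0, 0.2, 10.7]
ft_force: [-9.6, -0.3, 8.5]
finger_gap: 22.1
grip_force: 51.5
```

Emit:
apply_moves --pt "0 0 0 0 0 0" --pt "0 0 0 0 0 0" --pt "0 0 0 0 0 0" --pt "0 0 -10 0 0 0" --pt "0 0 -30 0 0 0" --fingers 36

```text
time: 47.35
tool_pos: [476.0, 172.9, 38.6]
tcp_rot: [180.0, 0.2, 10.6]
ft_force: [-0.5, 0.4, 0.3]
finger_gap: 36.1
grip_force: 0.0
```

Emit:
apply_moves --pt "0 0 -50 0 0 0" --pt "0 -40 -20 0 0 0" --pt "0 -55 0 0 0 0" --pt "0 -55 0 0 0 0" --pt "0 -20 0 0 0 0"

```text
time: 47.98
tool_pos: [445.5, 343.1, 110.2]
tcp_rot: [-179.9, -0.1, 10.8]
ft_force: [-0.6, -0.9, 0.8]
finger_gap: 35.9
grip_force: 0.0
```

```bash
sed -i 's/ if m.sum()>5 else None/ if m.sum()>5 else ((0,0),(0,0),0)/' look.py; python3 chk.py; python3 look.py;  python3 - <<'E'
from h import *
plan(499,454.5,40,41)
E
```

```text
47.975 [445.5 343.1 110.2] 10.789910551637888 [-0.6 -0.9  0.8] 35.876968490529826 0.0
tool in fixture 2.1597469173969017 199.10968625360832
top [492.   67.1  20.8] 0.72 fix -2.9024887241616906 -80.74395060440203 [488.2  83.3] [113.  80.] 10.6
top [477.8 174.3  28.2] 0.55 fix 2.8594141035982545 27.238828003130823 [475.  165.9] [108.  99.] 17.0
top [497.  453.8  10.3] 0.36 fix 73.14617530352497 298.437392158667 [530.  479.9] [29. 19.] 88.1
side [493.9  70.2  21.6] 0.85 fix -0.4646623738781255 -78.04635858820257 [486.7  82.9] [108.  86.] 10.8
side [472.  175.3  25.8] 0.7 fix -2.6576595708564517 29.288681185834157 [471.7 165.7] [100.  89.] 14.5
side [494.1 455.6  10.8] 0.68 fix 70.62677522209418 300.7401347039131 [499.1 453.3] [100.  28.] 39.1
side [480.7 123.1  21. ] 0.56 fix -3.7083825352393367 -23.620920790103256 [480.  121.2] [108. 111.] 6.3
[[14.6, -20.6, 13.9, 0, 0, -0.1059], [16.7, -18.9, 13.9, 0, 0, -0.1059], [18.6, -17.1, 13.9, 0, 0, -0.1059], [20.3, -15.0, 13.9, 0, 0, -0.1059], [21.8, -12.8, 13.9, 0, 0, -0.1059]]
```

Emit:
apply_moves --pt "14.6 -20.6 13.9 0 0 -0.1059" --pt "16.7 -18.9 13.9 0 0 -0.1059" --pt "18.6 -17.1 13.9 0 0 -0.1059" --pt "20.3 -15.0 13.9 0 0 -0.1059" --pt "21.8 -12.8 13.9 0 0 -0.1059" --fingers 42

```text
time: 48.8
tool_pos: [500.3, 453.8, 39.4]
tcp_rot: [180.0, 0.0, 41.1]
ft_force: [0.5, 0.8, -1.3]
finger_gap: 42.1
grip_force: 0.0
```

Emit:
apply_moves --pt "0 0 10 0 0 0" --pt "0 0 15 0 0 0" --pt "0 0 15 0 0 0" --pt "0 0 9 0 0 0" --pt "0 0 4 0 0 0"

```text
time: 49.42
tool_pos: [498.4, 454.6, -14.0]
tcp_rot: [-180.0, 0.1, 41.0]
ft_force: [-0.2, 0.3, -0.2]
finger_gap: 41.9
grip_force: 0.0
```

Emit:
apply_moves --pt "0 0 0 0 0 0" --pt "0 0 0 0 0 0" --pt "0 0 0 0 0 0" --pt "0 0 0 0 0 0" --pt "0 0 0 0 0 0" --fingers 15

```text
time: 50.05
tool_pos: [499.0, 455.3, -12.9]
tcp_rot: [-180.0, -0.0, 41.0]
ft_force: [-0.2, 0.2, 1.0]
finger_gap: 22.0
grip_force: 50.8
```

```bash
python3 chk.py; python3 - <<'E'
from h import *
s=sense();x,y=fx(-5,80)
plan(x,y,100,10.6,start=list(s['tool_pos'][:2])+[100,41])
E
```

```text
50.05 [499.  455.3 -12.9] 40.98436833165907 [-0.2  0.2  1. ] 22.045639796594944 50.83638668060303
tool in fixture 75.41326842006339 299.5559238992142
[[-36.1, 29.7, -0.0, 0, 0, 0.1061], [-32.7, 33.4, -0.0, 0, 0, 0.1061], [-29.0, 36.7, -0.0, 0, 0, 0.1061], [-25.0, 39.5, -0.0, 0, 0, 0.1061], [-20.6, 42.0, -0.0, 0, 0, 0.1061]]
```

Emit:
apply_moves --pt "0 0 -10 0 0 0" --pt "0 0 -20 0 0 0" --pt "0 0 -30 0 0 0" --pt "0 0 -30 0 0 0" --pt "0 0 -23 0 0 0"

```text
time: 50.68
tool_pos: [499.8, 455.8, 103.6]
tcp_rot: [180.0, -0.2, 41.0]
ft_force: [-0.1, 0.1, -0.6]
finger_gap: 22.5
grip_force: 50.7
```

Emit:
apply_moves --pt "-36.1 29.7 0 0 0 0.1061" --pt "-32.7 33.4 0 0 0 0.1061" --pt "-29.0 36.7 0 0 0 0.1061" --pt "-25.0 39.5 0 0 0 0.1061" --pt "-20.6 42.0 0 0 0 0.1061"

```text
time: 51.3
tool_pos: [460.5, 223.4, 101.7]
tcp_rot: [-180.0, -0.2, 10.4]
ft_force: [0.8, -0.6, 0.3]
finger_gap: 22.1
grip_force: 50.7
```

Emit:
apply_moves --pt "0 0 14 0 0 0" --pt "0 0 18 0 0 0" --pt "0 0 18 0 0 0" --pt "0 0 18 0 0 0" --pt "0 0 12 0 0 0"

```text
time: 51.92
tool_pos: [459.2, 224.7, 17.7]
tcp_rot: [180.0, 0.1, 10.6]
ft_force: [-0.3, -0.5, -0.4]
finger_gap: 22.5
grip_force: 50.7
```

Emit:
apply_moves --pt "0 0 6 0 0 0" --pt "0 0 3 0 0 0" --pt "0 0 0 0 0 0" --pt "0 0 0 0 0 0" --pt "0 0 0 0 0 0"

```text
time: 52.55
tool_pos: [460.6, 224.7, 11.3]
tcp_rot: [-180.0, -0.1, 10.6]
ft_force: [-1.0, -0.8, -0.9]
finger_gap: 22.2
grip_force: 50.7
```

```bash
python3 chk.py;python3 lane.py 79.5 45
```

```text
52.55 [460.6 224.7  11.3] 10.5845545598459 [-1.  -0.8 -0.9] 22.247405477063523 50.6533008813858
tool in fixture -4.751309503806603 79.91456913773855
side -6 6 z 48.5 y [83.4 92. ]
side 0 15 z 45.8 y [60.2 91.4]
side 6 21 z 46.2 y [63.4 90.6]
side 12 17 z 46.6 y [67.  87.9]
side 18 20 z 46.4 y [67.1 88. ]
side 24 18 z 45.6 y [66.7 88.3]
side 30 17 z 45.7 y [67.3 88.8]
side 36 20 z 45.7 y [66.5 90.1]
side 42 13 z 45.3 y [66.7 87.1]
top -54 14 z 46.2 y [71.2 91.7]
top -48 13 z 45.8 y [71.1 91.8]
top -42 11 z 46.5 y [72.8 90.9]
```

Emit:
apply_moves --pt "0 0 4 0 0 0" --pt "0 0 4 0 0 0" --pt "0 0 2.5 0 0 0" --pt "0 0 2 0 0 0" --pt "0 0 0 0 0 0"

```text
time: 53.28
tool_pos: [459.9, 224.5, -1.0]
tcp_rot: [180.0, 0.1, 10.6]
ft_force: [-6.2, -1.7, 10.5]
finger_gap: 22.0
grip_force: 51.9
```

Emit:
apply_moves --pt "1 0 0 0 0 0" --pt "1 0 0 0 0 0" --pt "1 0 0 0 0 0" --pt "0 0 0 0 0 0" --pt "0 0 0 0 0 0"

```text
time: 53.9
tool_pos: [462.8, 225.2, -1.0]
tcp_rot: [-180.0, 0.0, 10.6]
ft_force: [-5.8, -1.6, 10.0]
finger_gap: 22.2
grip_force: 51.9
```

Emit:
apply_moves --pt "0.7 0 0 0 0 0" --pt "0.7 0 0 0 0 0" --pt "0.6 0 0 0 0 0" --pt "0 0 0 0 0 0" --pt "0 0 0 0 0 0"

```text
time: 54.52
tool_pos: [464.7, 225.6, -1.0]
tcp_rot: [-180.0, 0.1, 10.6]
ft_force: [-6.7, -0.8, 10.0]
finger_gap: 22.1
grip_force: 51.9
```

Emit:
apply_moves --pt "0.6 0 0 0 0 0" --pt "0.6 0 0 0 0 0" --pt "0 0 0 0 0 0" --pt "0 0 0 0 0 0" --pt "0 0 0 0 0 0"

```text
time: 55.15
tool_pos: [465.4, 225.8, -1.0]
tcp_rot: [-180.0, 0.1, 10.6]
ft_force: [-8.6, -2.2, 13.4]
finger_gap: 21.9
grip_force: 52.2
```

Emit:
apply_moves --pt "0.6 0 0 0 0 0" --pt "0.6 0 0 0 0 0" --pt "0 0 0 0 0 0" --pt "0 0 0 0 0 0" --pt "0 0 0 0 0 0"

```text
time: 55.78
tool_pos: [465.4, 225.8, -1.1]
tcp_rot: [180.0, 0.3, 10.6]
ft_force: [-15.0, -2.0, 19.8]
finger_gap: 22.1
grip_force: 52.9
```

Emit:
apply_moves --pt "0.4 0 0 0 0 0" --pt "0.4 0 0 0 0 0" --pt "0 0 0 0 0 0" --pt "0 0 0 0 0 0" --pt "0 0 0 0 0 0"

```text
time: 56.4
tool_pos: [465.4, 225.8, -1.1]
tcp_rot: [180.0, 0.4, 10.6]
ft_force: [-18.2, -4.5, 22.9]
finger_gap: 22.2
grip_force: 53.3
```

Emit:
apply_moves --pt "-1.2 0 -0.8 0 0 0" --pt "0 0 0 0 0 0" --pt "0 0 0 0 0 0" --pt "0 0 0 0 0 0" --pt "0 0 0 0 0 0"

```text
time: 57.02
tool_pos: [465.4, 225.7, -1.0]
tcp_rot: [-180.0, 0.2, 10.6]
ft_force: [-9.5, -1.4, 7.6]
finger_gap: 22.2
grip_force: 51.7
```

Emit:
apply_moves --pt "0 0 0 0 0 0" --pt "0 0 0 0 0 0" --pt "0 0 0 0 0 0" --pt "0 0 -10 0 0 0" --pt "0 0 -30 0 0 0" --fingers 36

```text
time: 57.65
tool_pos: [465.6, 225.2, 38.3]
tcp_rot: [180.0, 0.2, 10.6]
ft_force: [0.5, 0.1, 0.5]
finger_gap: 36.0
grip_force: 0.0
```

Emit:
apply_moves --pt "0 0 -50 0 0 0" --pt "-20 -40 -20 0 0 0" --pt "-20 -55 0 0 0 0" --pt "0 -55 0 0 0 0" --pt "0 -30 0 0 0 0"

```text
time: 58.28
tool_pos: [394.0, 398.1, 110.4]
tcp_rot: [-179.9, -0.1, 10.7]
ft_force: [0.1, -0.4, 0.2]
finger_gap: 35.8
grip_force: 0.0
```

```bash
python3 chk.py r2.png 36; for y in -79.5 -26.5 26.5 79.5; do echo L $y; python3 lane.py $y 35 | grep -E " (-48|-30|0|30|42|48) "; done
python3 - <<'E'
from h import *
p,d=eyes.snapshot('side');W=cloud('side',d)
print([(r['xyz'],r['confidence']) for r in models.place_of('knob_grip','side')])
for cam in('side','top'):
    p,d=eyes.snapshot(cam);W=cloud(cam,d)
    m=(abs(W[...,2]-67)<7)&(np.hypot(W[...,0]-393,W[...,1]-274)<40)
    print(cam,m.sum(),cv2.minAreaRect(W[m][:,:2].astype(np.float32)))
E
```

```text
58.275 [394.  398.1 110.4] 10.690253756474453 [ 0.1 -0.4  0.2] 35.77675273393775 0.0
tool in fixture -38.3933468476485 262.59556870388786
L -79.5
side -48 20 z 33.2 y [-91.9 -69.7]
side -30 20 z 34.5 y [-92.2 -69.4]
side 0 19 z 34.3 y [-91.6 -69.4]
side 30 22 z 33.8 y [-91.9 -68.8]
side 42 20 z 34.6 y [-91.6 -68.9]
side 48 24 z 33.9 y [-97.3 -60.5]
top -48 13 z 35.9 y [-88.9 -66.7]
top -30 13 z 36.0 y [-89.  -68.1]
top 0 11 z 32.8 y [-88.5 -67.6]
top 30 12 z 34.0 y [-86.5 -67.7]
top 42 12 z 36.0 y [-89.9 -68. ]
top 48 18 z 32.4 y [-93.7 -61.6]
L -26.5
side -48 17 z 34.3 y [-38.3 -15.9]
side -30 16 z 33.7 y [-37.8 -16. ]
side 0 21 z 34.2 y [-38.3 -14.7]
side 30 17 z 34.4 y [-37.5 -15.3]
side 42 20 z 34.1 y [-37.  -15.3]
side 48 22 z 33.5 y [-43.  -10.4]
side 60 30 z 32.5 y [-46.3  -7.6]
top -48 17 z 34.1 y [-35.  -12.4]
top -30 14 z 35.2 y [-35.6 -13.5]
top 0 12 z 33.0 y [-35.2 -14.4]
top 30 15 z 35.5 y [-35.6 -13.8]
top 42 12 z 35.1 y [-35.7 -13.3]
top 48 16 z 33.8 y [-38.9  -9.9]
L 26.5
side -48 17 z 33.9 y [13.7 35.7]
side -30 20 z 33.5 y [13.9 36.8]
side 0 18 z 34.5 y [13.5 35.6]

[... 245 characters left out ...]
 38.4]
top 48 16 z 35.1 y [11.9 44.3]
L 79.5
side -48 16 z 33.1 y [66.6 89.5]
side -30 14 z 33.0 y [67.  91.5]
side 0 17 z 34.1 y [66.6 86.9]
side 30 16 z 34.6 y [66.2 90.3]
side 42 17 z 33.7 y [65.8 86.5]
side 48 19 z 33.8 y [64.5 97.8]
top -48 15 z 36.1 y [69.3 91.4]
top -30 14 z 34.5 y [70.1 91.4]
top 0 12 z 34.5 y [70.2 90. ]
top 30 16 z 34.9 y [70.5 91.5]
top 42 13 z 35.2 y [69.8 91.3]
top 48 19 z 34.7 y [60.4 98.7]
[([392.2, 274.1, 59.4], 0.72), ([476.3, 172.2, 13.3], 0.53)]
side 84 ((394.2591247558594, 272.680419921875), (50.12702560424805, 15.329303741455078), 2.7476351261138916)
top 82 ((393.3295593261719, 275.5747985839844), (12.111862182617188, 48.5115966796875), 89.2182846069336)
```

View pics/r2.png

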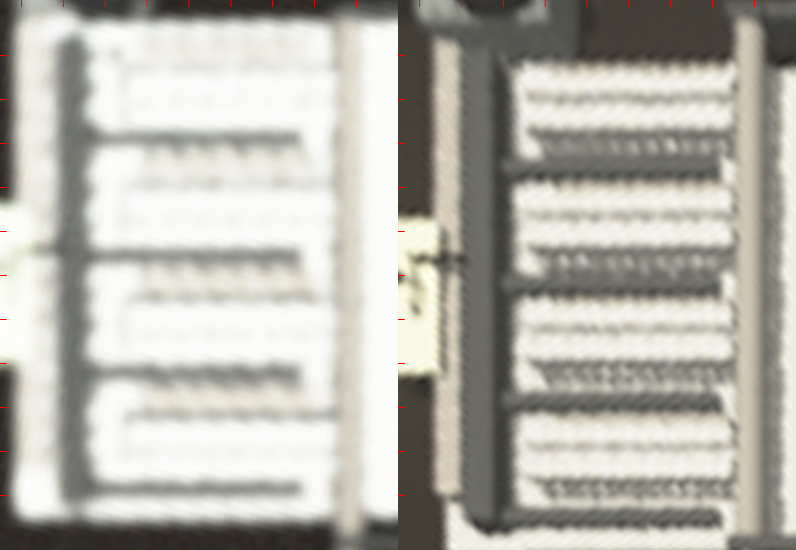

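All four rails lie in lanes 1–4 with their far ends against the bar (x about 50 in both halves). The knob wing is at (393.5,274.5) along yaw of about 1°. I'll grasp it at yaw 181, so the wrist has room for the clockwise turn.

```bash
python3 - <<'E'
from h import *
plan(393.5,274.3,70,181)
E
```

```text
[[-1.2, 5.9, 2.0, 0, 0, -0.1487], [-2.0, 5.7, 2.0, 0, 0, -0.1487], [-2.9, 5.3, 2.0, 0, 0, -0.1487], [-3.6, 4.8, 2.0, 0, 0, -0.1487], [-4.3, 4.2, 2.0, 0, 0, -0.1487]]
[[-4.9, 3.6, 2.0, 0, 0, -0.1487], [-5.4, 2.8, 2.0, 0, 0, -0.1487], [-5.7, 2.0, 2.0, 0, 0, -0.1487], [-5.9, 1.1, 2.0, 0, 0, -0.1487], [-6.0, 0.2, 2.0, 0, 0, -0.1487]]
[[-6.0, -0.7, 2.0, 0, 0, -0.1487], [-5.8, -1.6, 2.0, 0, 0, -0.1487], [-5.5, -2.4, 2.0, 0, 0, -0.1487], [-5.1, -3.2, 2.0, 0, 0, -0.1487], [-4.6, -3.9, 2.0, 0, 0, -0.1487]]
[[-4.0, -4.6, 2.0, 0, 0, -0.1487], [-3.2, -5.1, 2.0, 0, 0, -0.1487], [-2.4, -5.5, 2.0, 0, 0, -0.1487], [-1.6, -5.8, 2.0, 0, 0, -0.1487], [-0.7, -6.0, 2.0, 0, 0, -0.1487]]
```

Emit:
apply_moves --pt "-1.2 5.9 2.0 0 0 -0.1487" --pt "-2.0 5.7 2.0 0 0 -0.1487" --pt "-2.9 5.3 2.0 0 0 -0.1487" --pt "-3.6 4.8 2.0 0 0 -0.1487" --pt "-4.3 4.2 2.0 0 0 -0.1487" --fingers 40

```text
time: 59.6
tool_pos: [394.3, 365.1, 99.0]
tcp_rot: [-180.0, 0.0, 53.5]
ft_force: [0.9, -0.4, 0.3]
finger_gap: 40.0
grip_force: 0.0
```

Emit:
apply_moves --pt "-4.9 3.6 2.0 0 0 -0.1487" --pt "-5.4 2.8 2.0 0 0 -0.1487" --pt "-5.7 2.0 2.0 0 0 -0.1487" --pt "-5.9 1.1 2.0 0 0 -0.1487" --pt "-6.0 0.2 2.0 0 0 -0.1487"

```text
time: 60.22
tool_pos: [394.0, 334.8, 89.0]
tcp_rot: [180.0, -0.0, 96.1]
ft_force: [-0.7, -0.3, -0.6]
finger_gap: 40.0
grip_force: 0.0
```

Emit:
apply_moves --pt "-6.0 -0.7 2.0 0 0 -0.1487" --pt "-5.8 -1.6 2.0 0 0 -0.1487" --pt "-5.5 -2.4 2.0 0 0 -0.1487" --pt "-5.1 -3.2 2.0 0 0 -0.1487" --pt "-4.6 -3.9 2.0 0 0 -0.1487"

```text
time: 60.85
tool_pos: [393.5, 304.7, 79.1]
tcp_rot: [180.0, 0.0, 138.7]
ft_force: [0.2, 0.3, -0.1]
finger_gap: 39.8
grip_force: 0.0
```

Emit:
apply_moves --pt "-4.0 -4.6 2.0 0 0 -0.1487" --pt "-3.2 -5.1 2.0 0 0 -0.1487" --pt "-2.4 -5.5 2.0 0 0 -0.1487" --pt "-1.6 -5.8 2.0 0 0 -0.1487" --pt "-0.7 -6.0 2.0 0 0 -0.1487"

```text
time: 61.48
tool_pos: [393.1, 274.6, 69.1]
tcp_rot: [180.0, 0.0, -178.7]
ft_force: [0.8, 0.3, -0.7]
finger_gap: 40.1
grip_force: 0.0
```

```bash
python3 chk.py; python3 - <<'E'
from h import *
plan(393.5,274.3,28,181,5)
E
```

```text
61.475 [393.1 274.6  69.1] -178.73950259167677 [ 0.8  0.3 -0.7] 40.118592060081134 0.0
tool in fixture -61.92237707207213 141.3623760360413
[[-0.1, -0.1, 8.2, 0, 0, 0.0009], [-0.1, -0.1, 8.2, 0, 0, 0.0009], [-0.1, -0.1, 8.2, 0, 0, 0.0009], [-0.1, -0.1, 8.2, 0, 0, 0.0009], [-0.1, -0.1, 8.2, 0, 0, 0.0009]]
```

Emit:
apply_moves --pt "0 0 8.2 0 0 0" --pt "0 0 8.2 0 0 0" --pt "0 0 8.2 0 0 0" --pt "0 0 8.2 0 0 0" --pt "0 0 8.2 0 0 0"

```text
time: 62.1
tool_pos: [393.0, 274.9, 27.4]
tcp_rot: [-180.0, -0.0, -179.0]
ft_force: [-0.2, 0.3, 0.4]
finger_gap: 40.0
grip_force: 0.0
```

Emit:
apply_moves --pt "0 0 0 0 0 0" --pt "0 0 0 0 0 0" --pt "0 0 0 0 0 0" --pt "0 0 0 0 0 0" --pt "0 0 0 0 0 0" --fingers 5 --grip_force 40

```text
time: 62.72
tool_pos: [392.8, 274.2, 27.9]
tcp_rot: [-179.9, -0.0, -179.0]
ft_force: [-1.0, -6.2, -0.5]
finger_gap: 13.0
grip_force: 42.6
```

Emit:
apply_moves --pt "0 0 0 0 0 0.08" --pt "0 0 0 0 0 0.08" --pt "0 0 0 0 0 0.08" --pt "0 0 0 0 0 0.08" --pt "0 0 0 0 0 0.08"

```text
time: 63.35
tool_pos: [392.8, 273.7, 28.0]
tcp_rot: [-179.9, 0.0, 157.9]
ft_force: [-2.4, -7.5, 1.9]
finger_gap: 12.6
grip_force: 42.8
```

```bash
python3 chk.py; python3 -c "
from bench import sense
print(sense()['wrist_torque'])"
```

```text
63.35 [392.8 273.7  28. ] 157.92241036167087 [-2.4 -7.5  1.9] 12.649530528673642 42.84674406051636
tool in fixture -62.42753532262343 140.6272383040881
[-1.33425941  0.26551867  0.09070785]
```

Emit:
apply_moves --pt "-0.3 -0.7 0 0 0 0.13" --pt "0 0 0 0 0 0.13" --pt "0 0 0 0 0 0.13" --pt "0 0 0 0 0 0.13" --pt "0 0 0 0 0 0.13"

```text
time: 63.98
tool_pos: [392.3, 273.1, 27.9]
tcp_rot: [-179.9, 0.0, 120.6]
ft_force: [-5.0, -8.8, 4.4]
finger_gap: 12.7
grip_force: 43.1
```

Emit:
apply_moves --pt "0 0 0 0 0 0.13" --pt "0 0 0 0 0 0.13" --pt "0 0 0 0 0 0.13" --pt "0 0 0 0 0 0.13" --pt "0 0 0 0 0 0.13"

```text
time: 64.6
tool_pos: [391.5, 272.8, 27.9]
tcp_rot: [-179.8, 0.2, 83.4]
ft_force: [-8.8, -8.6, 8.5]
finger_gap: 13.0
grip_force: 43.6
```

```bash
cat > scale.py <<'E'
from chk import *
ims=[cv2.resize(rect(cam,31,-125,-60,-60,60,5)[0],(325,600)) for cam in('top','side')]
cv2.imwrite('pics/'+NAME,np.hstack(ims))
E
sed -i 's/NAME/sys.argv[1]/;s/^ims/ims/' scale.py; sed -i "s/^if len(sys.argv)>1:/if len(sys.argv)>2:/" chk.py
python3 scale.py sc1.png; python3 - <<'E'
from h import *
for n in('pointer','mark'):
  for cam in('top','side'):
    print(n,cam,[(np.round(r['xyz'],1),round(r['confidence'],2)) for r in models.place_of(n,cam)][:2])
E
```

```text
64.6 [391.5 272.8  27.9] 83.35253344645278 [-8.8 -8.6  8.5] 13.004223498704157 43.640926480293274
tool in fixture -63.87066927594153 139.95064062021095
pointer top [(array([369.6, 146.9,  36.5]), 0.8)]
pointer side []
mark top []
mark side [(array([477.6, 147.1,   3.1]), 0.58)]
```

View pics/sc1.png

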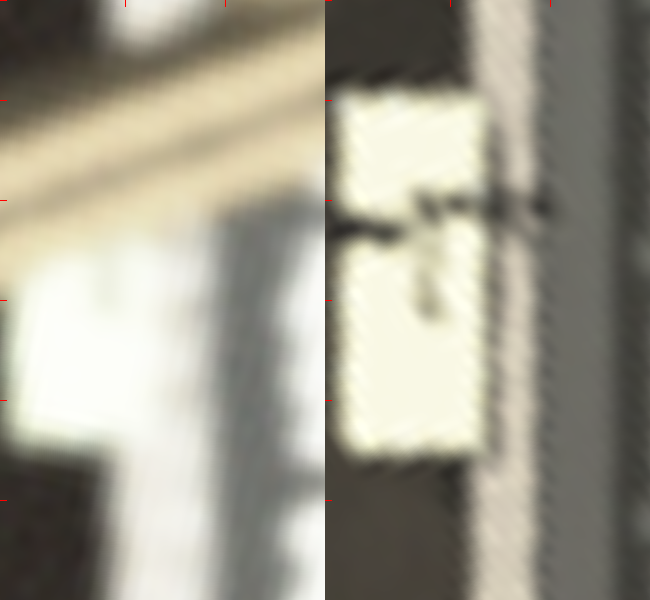

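In the side half, the needle is at row 205 and the mark at row 229, so the needle appears 4.8 mm to the +y side of the mark. I'll remove the height parallax using the initial frames from both cameras.

```bash
python3 - <<'E'
from chk import *
def R(im,cam,z,x0=-125,x1=-60,y0=-60,y1=60,sc=5):
    k=eyes.get_calibration(cam)
    gx,gy=np.meshgrid(np.arange(x0,x1,1/sc),np.arange(y1,y0,-1/sc))
    X=np.stack([FX[0]+c*gx-si*gy,FX[1]+si*gx+c*gy,np.full_like(gx,z)],-1)
    q=(X@np.array(k['R']).T+np.array(k['t']))@np.array(k['intrinsics']).T
    im=cv2.remap(im,(q[...,:2]/q[...,2:]).astype(np.float32),None,cv2.INTER_CUBIC)
    for y in range(-60,61,20): cv2.line(im,(0,int((y1-y)*sc)),(6,int((y1-y)*sc)),(0,0,255),1)
    return im
a=R(cv2.imread('pics/top0.png'),'top',31);b=R(cv2.imread('pics/side0.png'),'side',31)
a=cv2.convertScaleAbs(a,alpha=3,beta=-510)
cv2.imwrite('pics/sc0.png',np.hstack([a,b]))
# plate height
for cam in('side',):
    p,d=eyes.snapshot(cam);q=cloud(cam,d).reshape(-1,3);q=q[~np.isnan(q[:,0])];f=(q[:,:2]-FX)@[[c,-si],[si,c]]
    m=(f[:,0]>-118)&(f[:,0]<-98)&(f[:,1]>-25)&(f[:,1]<5);print('plate z',np.percentile(q[m][:,2],[10,50,90]))
    m=(f[:,0]>-90)&(f[:,0]<-84)&(abs(f[:,1]+20)<10);print('step z',np.median(q[m][:,2]))
# camera viewing slopes: dy per dz in fixture at scale
for cam in('top','side'):
    k=eyes.get_calibration(cam);o=-np.array(k['R']).T@np.array(k['t']);x=fx(-105,10);v=np.array([x[0],x[1],31])-o
    w=[c*v[0]+si*v[1],-si*v[0]+c*v[1]];print(cam,'apparent shift per +1 mm z: x %.2f y %.2f'%(-w[0]/v[2]*1,-w[1]/v[2]))
E
```

```text
64.9 [391.5 272.8  27.9] 83.57977636840785 [-8.8 -8.8  7.8] 12.700119071321069 43.60657274723053
tool in fixture -63.882896102354806 139.94885811085467
plate z [-801.6   26.3   29.2]
step z -797.5640126609845
top apparent shift per +1 mm z: x 0.01 y -0.10
side apparent shift per +1 mm z: x -0.56 y 0.58
```

View pics/sc0.png

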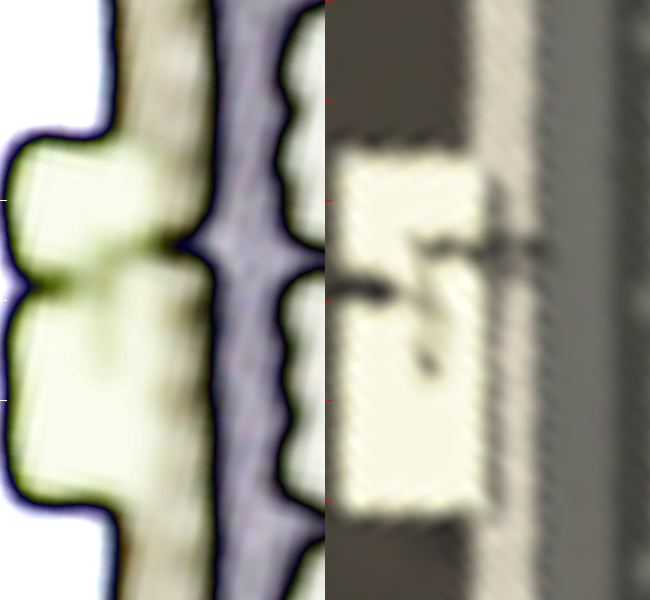

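The slack offset is about 7.9 mm (top: rows 246 and 285; side: rows 246 and 289), so the side view's bias is about +0.6 mm. About 4.2 mm is left to travel, which is about 0.6 rad.

Emit:
apply_moves --pt "-0.9 -0.7 -0.5 0 0 0.11" --pt "0 0 0 0 0 0.11" --pt "0 0 0 0 0 0.11" --pt "0 0 0 0 0 0.11" --pt "0 0 0 0 0 0.1"

```text
time: 65.58
tool_pos: [390.8, 273.0, 28.0]
tcp_rot: [-179.9, 0.1, 52.5]
ft_force: [-5.6, -1.4, -0.9]
finger_gap: 12.4
grip_force: 42.6
```

```bash
cat > needle.py <<'E'
from chk import *
im,_=rect('side',31,-125,-60,-60,60,5)
g=im.astype(float).mean(2)
cy=lambda a,lo,hi:(lambda w:(w*np.arange(lo,hi)).sum()/w.sum())(np.clip(np.percentile(a[lo:hi],70)-25-a[lo:hi],0,None))
top=g[:,30:140].mean(1);pl=np.where(top>150)[0];lo,hi=pl[0]+10,pl[-1]-10
print('plate rows',pl[0],pl[-1])
n=g[:,115:150].mean(1);m=g[:,20:60].mean(1)
a=max(lo,pl[0]+10);N=a+np.argmin(n[a:hi]);M=a+np.argmin(m[a:hi])
N2=cy(n,N-10,N+11);M2=cy(m,M-10,M+11)
print('needle',N2,'mark',M2,'apparent mm',(M2-N2)/5)
if len(sys.argv)>1: cv2.imwrite('pics/'+sys.argv[1],im)
E
python3 needle.py sc2.png; python3 -c "
from bench import sense
print(sense()['wrist_torque'])"
```

```text
65.575 [390.8 273.   28. ] 52.46386274739565 [-5.6 -1.4 -0.9] 12.37967488990457 42.586909532547
tool in fixture -64.51789664905932 140.2388022839368
plate rows 77 434
needle nan mark 210.8357771260997 apparent mm nan
[-0.4003067   0.81885218  0.07817619]needle.py:4: RuntimeWarning: invalid value encountered in scalar divide
  cy=lambda a,lo,hi:(lambda w:(w*np.arange(lo,hi)).sum()/w.sum())(np.clip(np.percentile(a[lo:hi],70)-25-a[lo:hi],0,None))
```

```bash
python3 - <<'E'
import cv2,numpy as np
for f,o in(('sc0.png',325),('sc1.png',325),('sc2.png',0)):
    g=cv2.imread('pics/'+f)[:,o:o+325].astype(float).mean(2)
    print(f)
    for a,b,nm in((20,60,'mark'),(100,118,'n1'),(118,135,'n2'),(135,155,'n3')):
        p=cv2.GaussianBlur(g[:,a:b].mean(1)[:,None],(1,5),0)[:,0]
        r=p[140:340]; 
        print(nm,[(i*4+140,int(v)) for i,v in enumerate(r[::4]) if v<np.percentile(r,85)-20 and i*4+140<330])
E
```

```text
sc0.png
mark [(140, 68), (144, 83), (148, 107), (152, 136), (156, 166), (160, 192), (164, 211), (264, 202), (268, 179), (272, 151), (276, 120), (280, 90), (284, 67), (288, 57), (292, 63), (296, 85), (300, 117), (304, 153), (308, 184), (312, 208)]
n1 [(140, 73), (144, 90), (148, 113), (152, 142), (156, 174), (160, 201), (164, 219), (232, 211), (236, 185), (240, 156), (244, 131), (248, 117), (252, 120), (256, 138), (260, 162), (264, 186), (268, 204), (272, 213), (276, 215), (280, 212), (284, 208), (288, 203), (292, 196), (296, 188), (300, 181), (304, 176), (308, 175), (312, 176), (316, 182), (320, 190), (324, 199), (328, 204)]
n2 [(140, 69), (144, 78), (148, 98), (152, 127), (156, 157), (160, 185), (164, 209), (228, 220), (232, 199), (236, 172), (240, 143), (244, 121), (248, 115), (252, 127), (256, 151), (260, 182), (264, 208), (312, 221), (316, 217), (320, 216), (324, 218), (328, 221)]
n3 [(140, 131), (144, 137), (148, 146), (152, 159), (156, 175), (160, 194), (164, 211), (228, 215), (232, 203), (236, 183), (240, 157), (244, 132), (248, 113), (252, 106), (256, 113), (260, 134), (264, 
[... 1029 characters left out ...]
99), (236, 216)]
n1 [(184, 220), (188, 208), (192, 193), (196, 173), (200, 152), (204, 137), (208, 130), (212, 131), (216, 136), (220, 143), (224, 148), (228, 153), (232, 157), (236, 160), (240, 162), (244, 163), (248, 164), (252, 164), (256, 164), (260, 167), (264, 172), (268, 177), (272, 180), (276, 180), (280, 181), (284, 184), (288, 191), (292, 201), (296, 213)]
n2 [(184, 209), (188, 186), (192, 159), (196, 135), (200, 117), (204, 112), (208, 122), (212, 144), (216, 170), (220, 194), (224, 212), (228, 221), (284, 220), (288, 217), (292, 216), (296, 219)]
n3 [(184, 207), (188, 190), (192, 169), (196, 145), (200, 126), (204, 118), (208, 123), (212, 137), (216, 159), (220, 184), (224, 207)]
```

```bash
python3 - <<'E'
from chk import *
k=eyes.get_calibration('top')
def R(im,z,x0=-125,x1=-60,y0=-60,y1=60,sc=5):
    gx,gy=np.meshgrid(np.arange(x0,x1,1/sc),np.arange(y1,y0,-1/sc))
    X=np.stack([FX[0]+c*gx-si*gy,FX[1]+si*gx+c*gy,np.full_like(gx,z)],-1)
    q=(X@np.array(k['R']).T+np.array(k['t']))@np.array(k['intrinsics']).T
    return cv2.remap(im,(q[...,:2]/q[...,2:]).astype(np.float32),None,cv2.INTER_CUBIC)
g=R(cv2.imread('pics/top0.png'),31).astype(float)
for ch in(0,):
  for a,b in((20,35),(35,50),(50,70),(85,100),(100,115),(115,130),(130,150),(150,170)):
    p=g[:,a:b,ch].mean(1);print(a,[(i,int(p[i])) for i in range(224,312,4)])
E
```

```text
65.625 [390.8 273.   28. ] 52.16830252092654 [-5.5 -2.2 -0.8] 12.665689453361875 42.543917298316956
tool in fixture -64.52756405966959 140.2433234007831
20 [(224, 237), (228, 236), (232, 235), (236, 233), (240, 229), (244, 228), (248, 227), (252, 222), (256, 213), (260, 205), (264, 196), (268, 185), (272, 171), (276, 159), (280, 150), (284, 145), (288, 145), (292, 151), (296, 162), (300, 175), (304, 188), (308, 198)]
35 [(224, 248), (228, 247), (232, 247), (236, 247), (240, 246), (244, 245), (248, 244), (252, 242), (256, 237), (260, 228), (264, 219), (268, 209), (272, 197), (276, 184), (280, 174), (284, 168), (288, 167), (292, 174), (296, 185), (300, 200), (304, 215), (308, 227)]
50 [(224, 249), (228, 249), (232, 248), (236, 248), (240, 247), (244, 246), (248, 243), (252, 242), (256, 240), (260, 234), (264, 224), (268, 213), (272, 202), (276, 192), (280, 185), (284, 183), (288, 185), (292, 191), (296, 200), (300, 211), (304, 221), (308, 231)]
85 [(224, 245), (228, 244), (232, 243), (236, 240), (240, 238), (244, 236), (248, 234), (252, 232), (256, 229), (260, 227), (264, 225), (268, 2
[... 500 characters left out ...]
 216), (260, 218), (264, 220), (268, 224), (272, 227), (276, 230), (280, 232), (284, 233), (288, 234), (292, 235), (296, 236), (300, 236), (304, 236), (308, 237)]
130 [(224, 235), (228, 230), (232, 223), (236, 216), (240, 210), (244, 206), (248, 204), (252, 207), (256, 212), (260, 219), (264, 227), (268, 232), (272, 236), (276, 238), (280, 241), (284, 242), (288, 242), (292, 242), (296, 242), (300, 242), (304, 242), (308, 242)]
150 [(224, 213), (228, 203), (232, 194), (236, 186), (240, 180), (244, 178), (248, 179), (252, 185), (256, 193), (260, 204), (264, 215), (268, 225), (272, 231), (276, 234), (280, 235), (284, 236), (288, 237), (292, 236), (296, 235), (300, 234), (304, 233), (308, 232)]
```

About 0.9 mm remains, so I'll turn 0.13 rad more and check.

Emit:
apply_moves --pt "-0.4 0 0 0 0 0.07" --pt "0 0 0 0 0 0.06" --pt "0 0 0 0 0 0" --pt "0 0 0 0 0 0" --pt "0 0 0 0 0 0"

```text
time: 66.25
tool_pos: [390.6, 273.1, 28.0]
tcp_rot: [-179.9, 0.1, 45.2]
ft_force: [-6.4, 0.9, -2.5]
finger_gap: 12.9
grip_force: 42.4
```

```bash
cat > needle.py <<'E'
from chk import *
def meas(cam,gcol,mcol):
    im,_=rect(cam,31,-125,-60,-60,60,5);g=im[...,0].astype(float);o=[]
    for a,b in(gcol,mcol):
        p=cv2.GaussianBlur(g[:,a:b].mean(1)[:,None],(1,7),0)[:,0]
        i=150+np.argmin(p[150:290]);w=np.polyfit(np.arange(-6,7),p[i-6:i+7],2);o.append(i-w[1]/2/w[0])
    print(cam,'needle %.1f mark %.1f apparent mm %.2f'%(o[0],o[1],(o[1]-o[0])/5))
meas('side',(118,150),(20,60))
if len(sys.argv)>1: meas('top',(130,165),(22,65))
E
python3 needle.py
```

```text
66.25 [390.6 273.1  28. ] 45.233243134427134 [-6.4  0.9 -2.5] 12.852385162095745 42.352362871170044
tool in fixture -64.63842612770839 140.34111964549766
side needle 204.2 mark 206.2 apparent mm 0.40
```

Emit:
apply_moves --pt "0 0 0 0 0 0" --pt "0 0 0 0 0 0" --pt "0 0 0 0 0 0" --pt "0 0 -10 0 0 0" --pt "0 0 -40 0 0 0" --fingers 40

```text
time: 66.92
tool_pos: [390.1, 271.9, 77.3]
tcp_rot: [-179.9, 0.3, 45.2]
ft_force: [0.6, 0.3, 0.2]
finger_gap: 39.7
grip_force: 0.0
```

Emit:
apply_moves --pt "0 0 -50 0 0 0" --pt "0 -40 -20 0 0 0" --pt "0 -50 0 0 0 0" --pt "0 -30 0 0 0 0" --pt "0 0 0 0 0 0"

```text
time: 67.55
tool_pos: [305.8, 358.8, 149.6]
tcp_rot: [-180.0, -0.1, 45.4]
ft_force: [0.4, 0.1, 1.0]
finger_gap: 40.1
grip_force: 0.0
```

```bash
python3 needle.py 1;for y in -74.5 -21.5 31.5 84.5; do echo L $y; python3 lane.py $y 35 | grep -E " (-54|-48|0|36|42|48) "; done; python3 - <<'E'
from h import *
s=sense();print(s['joint_pos'])
x,y=fx(58,-153);print(x,y);st=list(s['tool_pos'])+[s['tcp_rot'][2]]
plan(x,y,120,100.6,start=st)
print([(r['xyz'],r['confidence']) for r in models.place_of('stop_grip','side')],[(r['xyz'],r['confidence']) for r in models.place_of('stop_grip','top')])
E
```

```text
67.55 [305.8 358.8 149.6] 45.37022619163804 [0.4 0.1 1. ] 40.130493846548106 0.0
tool in fixture -132.2153323666439 240.25227588073668
side needle 204.2 mark 206.2 apparent mm 0.39
top needle 199.0 mark 202.5 apparent mm 0.70
L -74.5
side -48 19 z 33.1 y [-89.  -65.5]
side 0 20 z 34.1 y [-89.  -66.4]
side 36 20 z 33.3 y [-89.3 -66.7]
side 42 22 z 34.7 y [-89.7 -67.3]
side 48 22 z 33.5 y [-91.6 -54.9]
top -48 15 z 34.1 y [-85.6 -63.6]
top 0 12 z 35.1 y [-86.7 -64.7]
top 36 13 z 35.5 y [-85.1 -64. ]
top 42 15 z 34.7 y [-86.3 -64.3]
top 48 15 z 34.0 y [-90.5 -60.4]
L -21.5
side -54 6 z 33.9 y [-34.1 -14.8]
side -48 19 z 34.1 y [-36.4 -12.5]
side 0 18 z 33.9 y [-35.7 -12.8]
side 36 19 z 34.0 y [-34.5 -11.2]
side 42 20 z 34.9 y [-35.5 -13.5]
side 48 21 z 33.5 y [-36.9  -3.6]
top -48 14 z 35.2 y [-31.9  -9.5]
top 0 14 z 33.8 y [-33.5 -10.4]
top 36 11 z 33.8 y [-30.8 -12.8]
top 42 16 z 36.4 y [-32.3  -9.4]
top 48 15 z 34.8 y [-39.1  -6.6]
L 31.5
side -54 7 z 33.0 y [21.  39.5]
side -48 13 z 33.2 y [17.7 40.8]
side 0 15 z 34.5 y [19.1 38.9]
side 36 18 z 34.5 y [18.8 39.8]
side 42 18 z 33.9 y
[... 432 characters left out ...]

top 0 15 z 33.7 y [75.1 97.2]
top 36 14 z 32.5 y [75.4 96.4]
top 42 14 z 34.1 y [76.  97.3]
top 48 21 z 34.4 y [ 65.1 101.4]
[ 4.30534826e+01 -1.11080181e+01  1.09078940e+02 -1.41175556e-03
  8.20386345e+01  8.79139718e+01]
565.1548068944203 7.280069915655957
[[-6.6, 43.0, 2.9, 0, 0, -0.0968], [-10.7, 42.1, 2.9, 0, 0, -0.0968], [-14.7, 40.9, 2.9, 0, 0, -0.0968], [-18.6, 39.3, 2.9, 0, 0, -0.0968], [-22.3, 37.3, 2.9, 0, 0, -0.0968]]
[[-25.8, 34.9, 2.9, 0, 0, -0.0968], [-29.1, 32.3, 2.9, 0, 0, -0.0968], [-32.1, 29.3, 2.9, 0, 0, -0.0968], [-34.8, 26.1, 2.9, 0, 0, -0.0968], [-37.1, 22.6, 2.9, 0, 0, -0.0968]]
[([566.5, 7.6, 31.8], 0.65), ([479.8, 174.2, 14.2], 0.49)] [([563.4, 11.1, 32.1], 0.55)]
```

The needle is at the mark (0.4 mm side, 0.7 mm top) and the rails have shifted into clamp, still touching the bar. Next I'll raise the stop.

Emit:
apply_moves --pt "-6.6 43.0 2.9 0 0 -0.0968" --pt "-10.7 42.1 2.9 0 0 -0.0968" --pt "-14.7 40.9 2.9 0 0 -0.0968" --pt "-18.6 39.3 2.9 0 0 -0.0968" --pt "-22.3 37.3 2.9 0 0 -0.0968"

```text
time: 68.78
tool_pos: [437.0, 181.5, 134.1]
tcp_rot: [180.0, -0.0, 73.1]
ft_force: [0.3, 0.7, -0.6]
finger_gap: 39.9
grip_force: 0.0
```

Emit:
apply_moves --pt "-25.8 34.9 2.9 0 0 -0.0968" --pt "-29.1 32.3 2.9 0 0 -0.0968" --pt "-32.1 29.3 2.9 0 0 -0.0968" --pt "-34.8 26.1 2.9 0 0 -0.0968" --pt "-37.1 22.6 2.9 0 0 -0.0968"

```text
time: 69.4
tool_pos: [566.0, 6.7, 119.5]
tcp_rot: [180.0, -0.0, 100.8]
ft_force: [-0.0, 0.4, 1.1]
finger_gap: 39.9
grip_force: 0.0
```

```bash
python3 - <<'E'
from h import *
x,y=fx(58,-153);plan(x,y,-8,100.6)
th=np.radians(np.linspace(0,106,21))
X=-48*np.cos(th);Z=48*np.sin(th)
for i in range(0,20,5): print([[0,float(round(X[j+1]-X[j],1)),float(round(Z[j]-Z[j+1],1)),0,0,0] for j in range(i,i+5)])
E
```

```text
[[0.2, -0.1, 25.5, 0, 0, 0.0008], [0.2, -0.1, 25.5, 0, 0, 0.0008], [0.2, -0.1, 25.5, 0, 0, 0.0008], [0.2, -0.1, 25.5, 0, 0, 0.0008], [0.2, -0.1, 25.5, 0, 0, 0.0008]]
[[0, 0.2, -4.4, 0, 0, 0], [0, 0.6, -4.4, 0, 0, 0], [0, 1.0, -4.3, 0, 0, 0], [0, 1.4, -4.2, 0, 0, 0], [0, 1.8, -4.1, 0, 0, 0]]
[[0, 2.2, -3.9, 0, 0, 0], [0, 2.5, -3.7, 0, 0, 0], [0, 2.8, -3.4, 0, 0, 0], [0, 3.1, -3.1, 0, 0, 0], [0, 3.4, -2.8, 0, 0, 0]]
[[0, 3.7, -2.5, 0, 0, 0], [0, 3.9, -2.2, 0, 0, 0], [0, 4.1, -1.8, 0, 0, 0], [0, 4.2, -1.4, 0, 0, 0], [0, 4.3, -1.0, 0, 0, 0]]
[[0, 4.4, -0.6, 0, 0, 0], [0, 4.4, -0.2, 0, 0, 0], [0, 4.4, 0.2, 0, 0, 0], [0, 4.4, 0.6, 0, 0, 0], [0, 4.3, 1.0, 0, 0, 0]]
```

Emit:
apply_moves --pt "0.2 -0.1 28 0 0 0" --pt "0.2 -0.1 28 0 0 0" --pt "0.2 -0.1 28 0 0 0" --pt "0.2 -0.1 25 0 0 0" --pt "0.2 -0.1 15 0 0 0"

```text
time: 70.03
tool_pos: [563.6, 8.9, -6.0]
tcp_rot: [-179.9, -0.0, 100.7]
ft_force: [-1.2, -0.1, 0.0]
finger_gap: 40.0
grip_force: 0.0
```

Emit:
apply_moves --pt "0 0 4 0 0 0" --pt "0 0 0 0 0 0" --pt "0 0 0 0 0 0" --pt "0 0 0 0 0 0" --pt "0 0 0 0 0 0" --fingers 0 --grip_force 30

```text
time: 70.65
tool_pos: [562.8, 8.6, -8.5]
tcp_rot: [-179.8, -0.0, 100.7]
ft_force: [-5.9, -1.8, -1.3]
finger_gap: 11.2
grip_force: 29.3
```

Emit:
apply_moves --pt "0 0.2 -4.4 0 0 0" --pt "0 0.6 -4.4 0 0 0" --pt "0 1.0 -4.3 0 0 0" --pt "0 1.4 -4.2 0 0 0" --pt "0 1.8 -4.1 0 0 0"

```text
time: 71.28
tool_pos: [566.6, 9.4, 12.4]
tcp_rot: [-179.7, -0.0, 100.7]
ft_force: [-10.1, -3.7, -0.7]
finger_gap: 10.7
grip_force: 29.3
```

Emit:
apply_moves --pt "0 1.4 -3.9 0 0 0" --pt "0 2.5 -3.7 0 0 0" --pt "0 2.8 -3.4 0 0 0" --pt "0 3.1 -3.1 0 0 0" --pt "0 3.4 -2.8 0 0 0"

```text
time: 71.9
tool_pos: [577.8, 11.4, 30.2]
tcp_rot: [-179.4, -0.0, 100.7]
ft_force: [-27.4, -4.8, 19.3]
finger_gap: 10.6
grip_force: 30.5
```

Emit:
apply_moves --pt "0 3.7 -2.5 0 0 0" --pt "0 3.9 -2.2 0 0 0" --pt "0 4.1 -1.8 0 0 0" --pt "0 4.2 -1.4 0 0 0" --pt "0 4.3 -1.0 0 0 0"

```text
time: 72.53
tool_pos: [602.6, 16.0, 41.1]
tcp_rot: [180.0, 0.0, 100.7]
ft_force: [-7.9, -0.6, 11.9]
finger_gap: 10.7
grip_force: 30.8
```

Emit:
apply_moves --pt "0 4.4 -0.6 0 0 0" --pt "0 4.4 -0.2 0 0 0" --pt "0 4.4 0.2 0 0 0" --pt "0 4.4 0.6 0 0 0" --pt "0 4.3 1.0 0 0 0"

```text
time: 73.15
tool_pos: [624.8, 20.2, 39.4]
tcp_rot: [179.9, 0.0, 100.7]
ft_force: [-3.7, 0.1, 7.4]
finger_gap: 10.3
grip_force: 30.6
```

```bash
python3 - <<'E'
from h import *
eyes.snapshot('side');s=sense();print(s['tool_pos'],s['ft_force'],s['finger_gap'],s['grip_force'])
print([(r['xyz'],r['confidence']) for r in models.place_of('stop_grip','side')])
E
```

```text
[625.18261933  20.24484676  39.02600913] [-1.57949051  0.99285915  6.22405311] 10.227761937145273 30.65715730190277
[([626.4, 15.5, 77.2], 0.59), ([579.0, 161.3, 31.7], 0.53)]
```

It is past upright. I'll release, back off upward, then verify.

Emit:
apply_moves --pt "0 0 0 0 0 0" --pt "0 0 0 0 0 0" --pt "0 0 0 0 0 0" --pt "0 0 0 0 0 0" --pt "0 0 -5 0 0 0" --fingers 45

```text
time: 73.88
tool_pos: [623.3, 20.1, 42.4]
tcp_rot: [-179.9, -0.0, 100.7]
ft_force: [-0.1, 0.1, 0.1]
finger_gap: 45.1
grip_force: 0.0
```

Emit:
apply_moves --pt "0 0 -25 0 0 0" --pt "0 0 -40 0 0 0" --pt "0 0 -40 0 0 0" --pt "30 0 -30 0 0 0" --pt "0 0 0 0 0 0"

```text
time: 74.5
tool_pos: [620.3, 51.1, 182.2]
tcp_rot: [179.6, 0.0, 100.8]
ft_force: [0.7, 0.0, -0.5]
finger_gap: 44.7
grip_force: 0.0
```

Emit:
apply_moves --pt "-40 0 -10 0 0 0" --pt "-50 0 0 0 0 0" --pt "-50 0 0 0 0 0" --pt "-50 0 0 0 0 0" --pt "0 0 0 0 0 0"

```text
time: 75.12
tool_pos: [652.6, -141.6, 186.0]
tcp_rot: [-179.9, 0.0, 100.4]
ft_force: [0.2, 0.1, 0.7]
finger_gap: 44.7
grip_force: 0.0
```

```bash
python3 needle.py 1;for y in -74.5 -21.5 31.5 84.5; do echo L $y; python3 lane.py $y 35 | grep -E " (-54|-48|0|42|48|54) "; done; python3 - <<'E'
from h import *
for cam in('side','top'): print([(r['xyz'],r['confidence']) for r in models.place_of('stop_grip',cam)])
save('side','fin.png',(130,120,390,300),3)
E
```

```text
75.125 [ 652.6 -141.6  186. ] 100.38944686922818 [0.2 0.1 0.7] 44.65429886761673 0.0
tool in fixture 116.5558531170708 -315.45202154524867
side needle 204.0 mark 206.1 apparent mm 0.41
top needle 199.2 mark 203.0 apparent mm 0.77
L -74.5
side -48 15 z 34.4 y [-89.7 -65.5]
side 0 20 z 34.7 y [-88.6 -65.9]
side 42 21 z 33.8 y [-88.8 -65.3]
side 48 10 z 32.6 y [-88.5 -66.9]
top -48 14 z 34.4 y [-86.2 -63.9]
top 0 14 z 34.4 y [-87.6 -64.4]
top 42 13 z 37.1 y [-84.7 -64.6]
top 48 6 z 34.5 y [-84.1 -66.1]
L -21.5
side -48 15 z 34.4 y [-35.4 -13.6]
side 0 21 z 32.8 y [-36.1 -12.2]
side 42 20 z 34.7 y [-35.1 -13. ]
side 48 11 z 32.6 y [-35.2 -14.2]
top -48 14 z 35.7 y [-31.8 -10.7]
top 0 12 z 33.7 y [-33.3 -11.3]
top 42 13 z 35.6 y [-30.6  -9.8]
top 48 8 z 35.1 y [-33.4 -11.4]
L 31.5
side -54 6 z 33.8 y [21.9 38. ]
side -48 16 z 34.3 y [18.3 42.8]
side 0 17 z 33.6 y [18.1 41.2]
side 42 18 z 34.4 y [18.1 40.5]
side 48 8 z 33.4 y [19.5 40.6]
top -48 15 z 35.7 y [21.9 43.8]
top 0 14 z 34.9 y [21.4 43.4]
top 42 13 z 33.9 y [22.1 43.1]
top 48 7 z 34.4 y [21.5 42.8]
L 84.5
side -48 19 z 33.3 y [72. 95.]
side 0 18 z 33.6 y [72.8 95.3]
side 42 18 z 33.8 y [73.7 95.3]
side 48 7 z 34.1 y [74.8 92.6]
top -48 10 z 34.4 y [75.4 97.4]
top 0 16 z 36.8 y [75.3 97.7]
top 42 15 z 34.8 y [76.4 98.1]
top 48 6 z 36.4 y [75.8 93.7]
[([621.8, 15.5, 76.6], 0.81)]
[([629.7, 23.8, 76.3], 0.96), ([477.4, 178.5, 26.9], 0.64)]
```

View pics/fin.png

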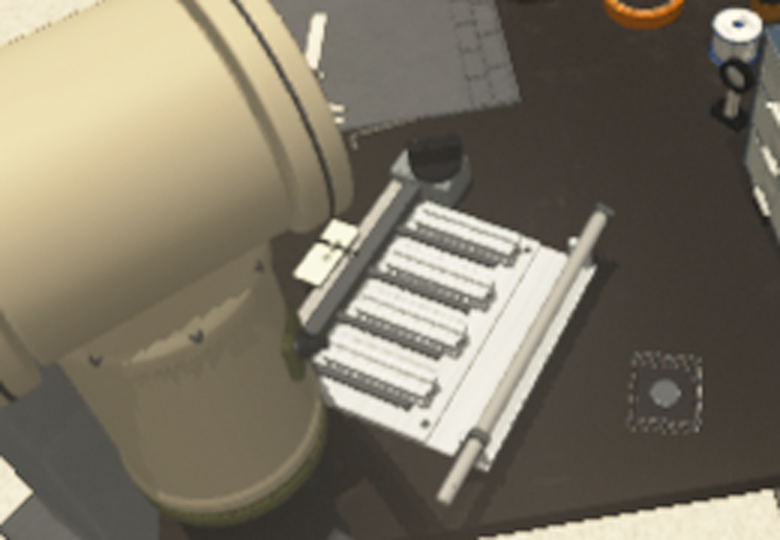

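The final view shows the stop up, leaning back from (600,215) to (450,490). The four rails are aligned in their lanes and the needle is at the mark near (335,245).

```bash
python3 -c "
from bench import job
print(job.hand_in())"
```

```text
the job is handed in; nothing more can be done
None
```

I handed the job in at about 75 s: all four rails are clamped flat in their own lanes where they were gauged against the stop, the needle measures within 1 mm of the mark, and the stop bar is up and staying up; I saw no contact with the other bench items but did not re-measure their positions at the end.

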